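# Pack the sample canisters into a covered carrier

## Task

Pack all the sample canisters lying in the two dark racks for transport: lay them on the white carrier tray as a pyramid, three in its grooves and the others saddled in the gaps on top, all lying straight along the grooves and centred on them end to end. When the pyramid stands, set the clear cover over it, flat down between the tray's curbs with its foot lip towards the bolt, and then push the bolt fully home over the lip. Leave everything else on the table where it is.

Things in the scene. Friction and masses are not known exactly. Their poses are not given: they have to be found in the camera images.
- tray: white carrier tray, fixed, 150 mm (its x) by 265 (its y, -95 to +170), plate 8 mm thick; origin on the table under the middle of the bed. Three grooves along x at y = -46, 0, +46 mm between grey ridges 44 long, 5 high. Curbs 10 mm high locate the cover with 6 mm play each way: at y = -88, y = +101, and x = -66, +66 at the corners; none at the grooves' ends. Bolt on the +y end
- slot1 (a point): a point on the tray where the centre of a canister comes to lie: groove at y = -46 mm (layers are 37.5 mm apart in height, the lowest 30 mm above the table); its axes are the tray's
- slot2 (a point): a point on the tray where the centre of a canister comes to lie: groove at y = 0 (layers are 37.5 mm apart in height, the lowest 30 mm above the table); its axes are the tray's
- slot3 (a point): a point on the tray where the centre of a canister comes to lie: groove at y = +46 mm (layers are 37.5 mm apart in height, the lowest 30 mm above the table); its axes are the tray's
- slot4 (a point): a point on the tray where the centre of a canister comes to lie: gap above the grooves at -46 mm and 0 (layers are 37.5 mm apart in height, the lowest 30 mm above the table); its axes are the tray's
- slot5 (a point): a point on the tray where the centre of a canister comes to lie: gap above the grooves at 0 and +46 mm (layers are 37.5 mm apart in height, the lowest 30 mm above the table); its axes are the tray's
- slot6 (a point): a point on the tray where the centre of a canister comes to lie: top of the pyramid, in the gap between the two above (layers are 37.5 mm apart in height, the lowest 30 mm above the table); its axes are the tray's
- can1_mid (a point): aluminium sample canister, a closed cylinder 44 mm in diameter, 62 long, flat ends, a white lid band (either way round is fine), 120 g, lying on its side (absent in some runs); point: its centre; x axis: along its length. All are alike. It starts in a groove of a source rack; both ends stand out past the rack's edges
- can2_mid (a point): aluminium sample canister, a closed cylinder 44 mm in diameter, 62 long, flat ends, a white lid band (either way round is fine), 120 g, lying on its side (absent in some runs); point: its centre; x axis: along its length. All are alike. It starts in a groove of a source rack; both ends stand out past the rack's edges
- can3_mid (a point): aluminium sample canister, a closed cylinder 44 mm in diameter, 62 long, flat ends, a white lid band (either way round is fine), 120 g, lying on its side (absent in some runs); point: its centre; x axis: along its length. All are alike. It starts in a groove of a source rack; both ends stand out past the rack's edges
- can4_mid (a point): aluminium sample canister, a closed cylinder 44 mm in diameter, 62 long, flat ends, a white lid band (either way round is fine), 120 g, lying on its side (absent in some runs); point: its centre; x axis: along its length. All are alike. It starts in a groove of a source rack; both ends stand out past the rack's edges
- can5_mid (a point): aluminium sample canister, a closed cylinder 44 mm in diameter, 62 long, flat ends, a white lid band (either way round is fine), 120 g, lying on its side (absent in some runs); point: its centre; x axis: along its length. All are alike. It starts in a groove of a source rack; both ends stand out past the rack's edges
- can6_mid (a point): aluminium sample canister, a closed cylinder 44 mm in diameter, 62 long, flat ends, a white lid band (either way round is fine), 120 g, lying on its side (absent in some runs); point: its centre; x axis: along its length. All are alike. It starts in a groove of a source rack; both ends stand out past the rack's edges
- rack_a: dark steel source rack, fixed to the table, 40 mm (x) by 160 mm (y), 11 mm high, with three grooves along its x axis at y = -54, 0, +54 mm; a canister in it has its centre 28 mm above the table; origin on the table under its centre
- rack_b: dark steel source rack, fixed to the table, 40 mm (x) by 160 mm (y), 11 mm high, with three grooves along its x axis at y = -54, 0, +54 mm; a canister in it has its centre 28 mm above the table; origin on the table under its centre
- cover_grip (a point): clear box-shaped cover, open below, 120 mm (its x) by 164 (its y), 132 high, walls 4, 450 g. Point: centre of the grey handle bar on top (16 wide in x, 76 long in y, 16 high, 18 free below it), 158 above the lower edge. A white foot lip 5 thick sticks out 12 at the foot of its +y side. In place on the tray the point is 166 above the table over the tray's origin. It may get knocked aside
- bolt (a joint): travel of the bolt along the tray's y (m): 0 = fully home, its tip over the cover's foot lip; up to 0.035 = drawn back clear of the cover; slides with about 1.5 N of friction and stays where it is left
- bolt_pin (a point): upright steel pin of the bolt, 16 mm in diameter, standing from 26 to 71 mm above the table; the point is 51 mm above the table on its axis, at x = 0 and y = 147 mm (plus the bolt's travel) in the tray's frame. Push or pull it towards the cover (tray's -y) to shoot the bolt
- jar: small white screw-top jar, 48 mm wide, 60 high, standing; origin at the centre of its underside; not part of the job
- tape: roll of paper tape lying flat, 80 mm wide, 22 high; origin at the centre of its underside; not part of the job
- forceps: steel forceps lying flat, 130 mm long, 8 high; origin under its middle; not part of the job
- tube_rack: brown rack of capped test tubes, 60 x 138 mm, 102 high; origin at the centre of its underside; not part of the job
- spray_b: clear spray bottle, 84 mm wide, 220 high; origin at the centre of its underside; not part of the job
There are look-alikes about, which are no part of the job. What is shaped like the part that bears can4_mid but purple, red or turquoise is not meant.

How it is judged:
By the outcome, as a careful person would: the job done as asked, in the order asked, and still so for the second after the job is handed in, with the robot touching nothing.
Of can1, can2, can3, can4, can5, can6 only 4 to 6 are there at a start; the rules pass over those that are not, and their reading is None.
At some moment in a run one of cover may be knocked a few centimetres aside while the robot is not near it.
It also fails if it takes over 208 s, if anything falls off the work surface, if the arm or the gripper's body presses on something with over 40 N, if the wrist force passes 120 N, or if a joint passes its speed limit or range.

## Robot

A 6-joint arm with a two-finger parallel gripper is mounted at the origin on the work surface. World frame = base frame: x ahead of the robot, y to its left, z up, the work surface at z = 0. Lengths are in mm, angles in degrees, forces in N, time in s.
With the tool pointing down it reaches from about 275 to 1000 mm from the base axis. Payload 8.4 kg.
Tool frame: the origin (TCP) lies midway between the tips of the shut fingers; the grasp point (between the pads) lies 19 mm behind it; z points along the fingers, y is the direction in which the jaws open and shut (so a half turn about z gives the same grasp; the last joint's range is limited). The gripper opens to 85 mm and grips with 20 to 120 N. Pads are 22 mm wide; open, the fingers measure 114 mm over their backs; the gripper's body (76 mm by 85 mm) begins 54 mm behind the grasp point. The pads swing forward as they close: fully open they stand 13 mm farther back than shut.
Start: joints at [-65.569, 20.225, 93.587, -0, 66.188, -0.138], TCP at [259.861, -568.419, 231.281] pointing down, gripper open.
Joint ranges: [-150.9, 150.9], [-52.94, 120.26], [3.33, 152.33], [-74.26, 254.26], [0, 154.13], [-172.89, 172.89]. Speed limits (degrees/s): [127.2, 127.2, 159.86, 180, 180, 180].

## Interface

Orientations are given as [roll, pitch, yaw] about the fixed x, y, z axes, in that order (R = Rz(yaw) Ry(pitch) Rx(roll)).
In Python, from station import ctrl gives the robot as it stands. The module is installed in compiled form; this text tells all that it offers.
- The arm moves only by the tool move_arm, never from a script. Its argument "commands" is a list of rows, each an object of numbers: "x", "y", "z": the shift along the tool's x, y, z in mm; "yaw": the turn about the tool's z in rad. In form: [{"x": .., "y": .., "z": .., "yaw": ..}, ...]. A call has 1 to 5 rows; each row shifts and turns the commanded pose from where the row before left it, along the tool's axes as they then stand; what a row does not reach is not made up. A row lasts 1/10 s, in which the tool goes at most 50 mm and 8.59 degrees, less where a joint would pass 70% of its speed; a pose out of reach is approached as far as the arm can. A call with a gripper value outside its range is refused whole. "gripper" is the finger opening in mm, from 0 to 85.4, set as the call begins (left out, the last holds). The fingers move at their own pace and stop on an object; the grip force is fixed at half the most. Time passes only in rows, so rows that do not move let the fingers close. It gives the time, the measured TCP pose, the force and the opening at its end, in the units of the state.
- ctrl.read_state(): the state, without advancing time (a new reading comes with each control period).
- ctrl.camera(name): name is "side" or "top" or "wrist"; returns a dict with "img" (420x560x3 uint8, blue, green, red), "depth" (420x560 float32, mm along the optical axis (not along the pixel's ray), 0 where there is no reading), "fx", "fy", "cx", "cy" (pixels), "cam_to_world" (4x4, takes a point from camera to world coordinates); the wrist camera has in their place "hand_eye" (4x4, takes a point from camera to tool coordinates, whose origin is the TCP and whose axes are the flange's). Camera axes: x right, y down, z forward; pixel columns grow to the right and rows downward; lengths in mm; the calibration is good to about 2 mm. A picture is of the moment at which its call begins: read the wrist's pose just before it.
- ctrl.hand_in(): hands the job in, once; it reports no verdict.
The state is a dict: "time_s": time; "qpos": joint angles; "dq": joint speeds; "effort": joint torques, N m; "position": TCP position; "orientation": TCP orientation; "force": force on the tool from outside, world axes, zero at the start; "moment": the same for the moment, N m; "finger_gap": opening from 0.0 (shut) to 1.0 (fully open).
Only numpy, scipy, OpenCV 4.12 (cv2) and the standard library are available. Lean on these libraries where they do the work, as an engineer would, in place of code of your own. Each camera call takes 0.05 s, during which the arm holds its last target.

## Working session

There is one attempt and no reset: what is moved stays moved. The work goes in short steps, Python scripts to look and compute and a tool call to move; the robot and the scene stay as the last step left them, time stands still between calls to the robot, and variables do not carry over. Pictures are saved under pics/ and viewed, and the job is handed in when it is done.

Besides the shell and the picture viewer there is one more tool, called after "Call:" by a JSON object that holds its "op" and its "data", one argument or row to a line. move_arm: Moves the arm, as the interface text tells. Its arguments: {"type":"object","properties":{"commands":{"type":"array"},"gripper":{"type":"number"}},"required":["commands"]}

```bash
mkdir -p pics; cat > h.py <<'E'
import numpy as np, cv2, sys
from station import ctrl
def cam(n):
    c=ctrl.camera(n); return c
def save(n,fn):
    c=cam(n); cv2.imwrite('pics/'+fn,c['img']); np.savez(''+n+'.npz',**{k:np.array(v) for k,v in c.items()}); return c
E
python3 - <<'E'
from h import *
print(ctrl.read_state())
for n in('top','side','wrist'):
    c=save(n,n+'0.png'); print(n,c['fx'],c['fy'],c['cx'],c['cy'],np.round(c.get('cam_to_world',c.get('hand_eye')),3).tolist())
E
```

```text
{'time_s': 0.0, 'qpos': array([-6.55696008e+01,  2.02627154e+01,  9.36275970e+01, -2.21083498e-04,
        6.61883612e+01, -1.36448733e-01]), 'dq': array([ 0.16100115, -0.06212656, -0.04323685, -0.00508323,  0.01231241,
        0.10796128]), 'effort': array([-4.02767517e-03, -6.05258131e+01, -3.42063332e+01, -3.42245412e-04,
        9.47844033e-03,  1.90017209e-05]), 'position': array([ 259.6643534 , -567.99666145,  230.57023448]), 'orientation': array([-1.79921326e+02,  1.47815597e-05,  2.45669373e+01]), 'force': array([ 0.28983489, -0.6402733 , -0.91378146]), 'moment': array([-0.03209382,  0.05305992,  0.00477772]), 'finger_gap': 1.0009336173264447}
top 396.3794802696856 396.3794802696856 279.342065015219 210.33588065405397 [[-0.023, -0.994, 0.106, 474.508], [-1.0, 0.024, 0.0, -27.968], [-0.003, -0.106, -0.994, 1027.384], [0.0, 0.0, 0.0, 1.0]]
side 527.947683921205 527.947683921205 274.37337840417246 204.65613248231855 [[-0.862, -0.351, 0.367, 23.652], [-0.507, 0.565, -0.651, 1003.618], [0.021, -0.747, -0.665, 1157.03], [0.0, 0.0, 0.0, 1.0]]
wrist 354.1466443290659 354.1466443290659 279.86048443792725 210.3912296856147 [[-0.001, -0.962, -0.275, 69.278], [1.0, -0.0, -0.001, 0.689], [0.0, -0.275, 0.962, -143.316], [0.0, 0.0, 0.0, 1.0]]
```

View pics/top0.png

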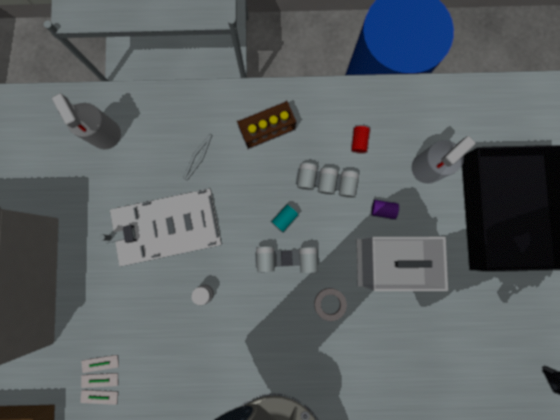

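View pics/side0.png

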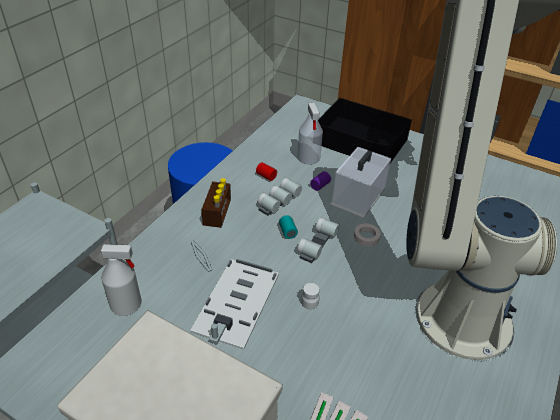

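View pics/wrist0.png

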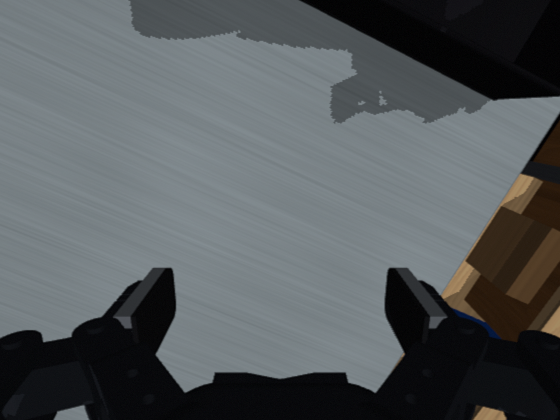

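Top view. The racks hold 5 silver canisters. The upper rack has three at (308,175), (328,179) and (349,182). The lower rack has two at (266,259) and (308,259), with its middle groove at (287,258) empty. Look-alikes are red (361,139), purple (385,209) and turquoise (285,217), none of them silver or in a rack. The tray is at (165,227) with its bolt on the left, at (110,237). The cover is at (403,264).

```bash
cat >> h.py <<'E'
def load(n):
    d=np.load(''+n+'.npz'); return {k:d[k] for k in d.files}
def pt(c,u,v,z=None,T=None):
    """pixel -> world; z None uses depth"""
    T=c['cam_to_world'] if T is None else T
    r=np.array([(u-c['cx'])/c['fx'],(v-c['cy'])/c['fy'],1.0])
    if z is None:
        p=r*c['depth'][int(round(v)),int(round(u))]
        return T[:3,:3]@p+T[:3,3]
    d=T[:3,:3]@r; o=T[:3,3]
    return o+d*(z-o[2])/d[2]
def proj(c,P,T=None):
    T=c['cam_to_world'] if T is None else T
    p=np.linalg.inv(T)@np.append(P,1); return c['fx']*p[0]/p[2]+c['cx'],c['fy']*p[1]/p[2]+c['cy']
E
python3 - <<'E'
from h import *
c=load('top'); im=c['img']
cv2.imwrite('pics/topA.png',cv2.resize(im[110:300,225:460],None,fx=3.3,fy=3.1,interpolation=cv2.INTER_CUBIC))
cv2.imwrite('pics/topB.png',cv2.resize(im[170:310,90:240],None,fx=4,fy=4,interpolation=cv2.INTER_CUBIC))
for n,u,v in [('b1',308,175),('b2',328,179),('b3',349,182),('a1',266,259),('a3',308,259),('tray',165,227)]:
    print(n,pt(c,u,v).round(0),pt(c,u,v,50).round(0))
print(pt(c,413,264).round(), pt(c,413,264,166).round(), pt(c,110,237,71).round(),pt(c,202,295,60).round(),pt(c,330,305,20).round())
E
```

```text
b1 [ 667. -102.   47.] [ 666. -101.   50.]
b2 [ 655. -151.   51.] [ 655. -151.   50.]
b3 [ 645. -203.   53.] [ 646. -203.   50.]
a1 [460.   8.  51.] [460.   8.  50.]
a3 [457. -95.  46.] [457. -95.  50.]
tray [547. 269.   6.] [544. 256.  50.]
[ 444. -313.  164.] [ 444. -312.  166.] [522. 382.  71.] [378. 163.  60.] [ 342. -148.   20.]
```

View pics/topA.png

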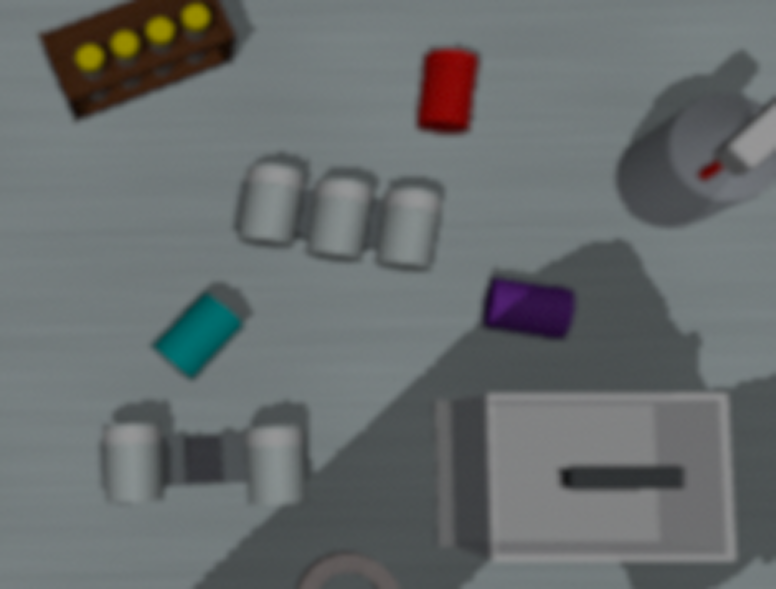

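View pics/topB.png

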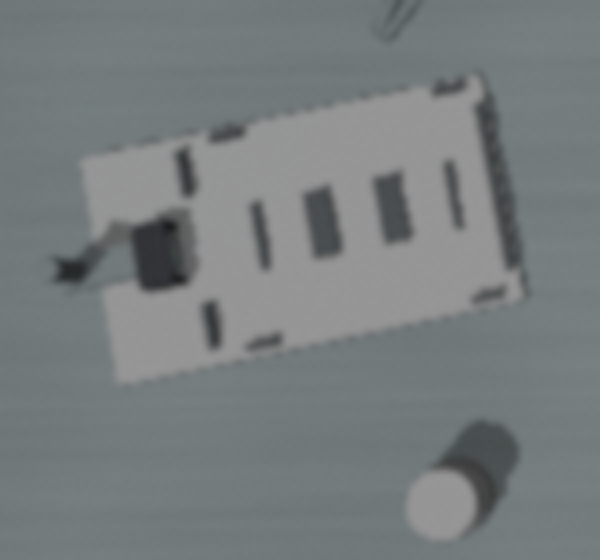

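```bash
cat >> h.py <<'E'
import math
def pose():
    s=ctrl.read_state(); p=s['position']; return p[0],p[1],p[2],s['orientation'][2]
def plan(tgt,cur=None,vmax=45,amax=0.145):
    """tgt x,y,z,yaw -> rows in tool frame (tool pointing down, tool y=(sin,-cos))"""
    x,y,z,a=pose() if cur is None else cur
    d=np.array(tgt[:3])-[x,y,z]; da=-math.radians((tgt[3]-a+180)%360-180)
    n=int(max(1,math.ceil(np.linalg.norm(d)/vmax-1e-6),math.ceil(abs(da)/amax)))
    print('from',np.round([x,y,z,a],1),'rows',n)
    for i in range(n):
        ar=math.radians(a)-da*i/n
        s=d/n; tx=math.cos(ar)*s[0]+math.sin(ar)*s[1]; ty=math.sin(ar)*s[0]-math.cos(ar)*s[1]
        print('{"x":%.1f,"y":%.1f,"z":%.1f,"yaw":%.3f},'%(tx,ty,-s[2],da/n))
E
python3 - <<'E'
from h import *
plan((530,-20,320,88))
E
```

```text
from [ 259.7 -568.1  230.7   24.6] rows 14
{"x":33.8,"y":-27.6,"z":-6.4,"yaw":-0.079},
{"x":35.9,"y":-24.8,"z":-6.4,"yaw":-0.079},
{"x":37.8,"y":-21.9,"z":-6.4,"yaw":-0.079},
{"x":39.4,"y":-18.9,"z":-6.4,"yaw":-0.079},
{"x":40.7,"y":-15.7,"z":-6.4,"yaw":-0.079},
{"x":41.8,"y":-12.4,"z":-6.4,"yaw":-0.079},
{"x":42.7,"y":-9.1,"z":-6.4,"yaw":-0.079},
{"x":43.3,"y":-5.7,"z":-6.4,"yaw":-0.079},
{"x":43.6,"y":-2.2,"z":-6.4,"yaw":-0.079},
{"x":43.6,"y":1.2,"z":-6.4,"yaw":-0.079},
{"x":43.4,"y":4.7,"z":-6.4,"yaw":-0.079},
{"x":42.9,"y":8.1,"z":-6.4,"yaw":-0.079},
{"x":42.1,"y":11.4,"z":-6.4,"yaw":-0.079},
{"x":41.1,"y":14.7,"z":-6.4,"yaw":-0.079},
```

Call:
{"op": "move_arm", "data": {
  "commands": [
    {"x":0,"y":0,"z":-40},
    {"x":33.8,"y":-27.6,"z":-25,"yaw":-0.079},
    {"x":35.9,"y":-24.8,"z":-25,"yaw":-0.079},
    {"x":37.8,"y":-21.9,"z":0,"yaw":-0.079},
    {"x":39.4,"y":-18.9,"z":0,"yaw":-0.079}
  ]
}}

```text
validation failed for argument at $.co...
```

Call:
{"op": "move_arm", "data": {
  "commands": [
    {"x":40.7,"y":-15.7,"yaw":-0.079},
    {"x":41.8,"y":-12.4,"yaw":-0.079},
    {"x":42.7,"y":-9.1,"yaw":-0.079},
    {"x":43.3,"y":-5.7,"yaw":-0.079},
    {"x":43.6,"y":-2.2,"yaw":-0.079}
  ]
}}

```text
validation failed for argument at $.co...
```

Call:
{"op": "move_arm", "data": {
  "commands": [
    {"x":43.6,"y":1.2,"yaw":-0.079},
    {"x":43.4,"y":4.7,"yaw":-0.079},
    {"x":42.9,"y":8.1,"yaw":-0.079},
    {"x":42.1,"y":11.4,"yaw":-0.079},
    {"x":41.1,"y":14.7,"yaw":-0.079}
  ]
}}

```text
validation failed for argument at $.co...
```

Call:
{"op": "move_arm", "data": {
  "commands": [
    {"x":0},
    {"x":0}
  ]
}}

```text
validation failed for argument at $.co...
```

Call:
{"op": "move_arm", "data": {
  "commands": [
    {"x":0,"y":0,"z":-40,"yaw":0},
    {"x":33.8,"y":-27.6,"z":-25,"yaw":-0.079},
    {"x":35.9,"y":-24.8,"z":-25,"yaw":-0.079},
    {"x":37.8,"y":-21.9,"z":0,"yaw":-0.079},
    {"x":39.4,"y":-18.9,"z":0,"yaw":-0.079}
  ]
}}

```text
time_s: 0.65
position: [337.5, -411.0, 321.8]
orientation: [179.9, -0.0, 42.8]
force: [1.0, -0.1, -0.1]
finger_gap: 1.0
```

Call:
{"op": "move_arm", "data": {
  "commands": [
    {"x":40.7,"y":-15.7,"z":0,"yaw":-0.079},
    {"x":41.8,"y":-12.4,"z":0,"yaw":-0.079},
    {"x":42.7,"y":-9.1,"z":0,"yaw":-0.079},
    {"x":43.3,"y":-5.7,"z":0,"yaw":-0.079},
    {"x":43.6,"y":-2.2,"z":0,"yaw":-0.079}
  ]
}}

```text
time_s: 1.15
position: [433.8, -214.8, 321.0]
orientation: [180.0, -0.0, 65.5]
force: [0.3, 0.2, 0.1]
finger_gap: 0.996
```

Call:
{"op": "move_arm", "data": {
  "commands": [
    {"x":43.6,"y":1.2,"z":0,"yaw":-0.079},
    {"x":43.4,"y":4.7,"z":0,"yaw":-0.079},
    {"x":42.9,"y":8.1,"z":0,"yaw":-0.079},
    {"x":42.1,"y":11.4,"z":0,"yaw":-0.079},
    {"x":0,"y":0,"z":0,"yaw":0}
  ]
}}

```text
time_s: 1.65
position: [512.4, -56.0, 320.8]
orientation: [180.0, -0.1, 83.8]
force: [-0.6, 0.3, -0.4]
finger_gap: 1.002
```

```bash
cat >> h.py <<'E'
def wr(fn,fine=True):
    import scipy.spatial.transform as t
    s=ctrl.read_state(); c=ctrl.camera('wrist')
    T=np.eye(4); T[:3,:3]=t.Rotation.from_euler('xyz',s['orientation'],degrees=True).as_matrix(); T[:3,3]=s['position']
    d={k:np.array(v) for k,v in c.items()}; d['cam_to_world']=T@c['hand_eye']
    cv2.imwrite('pics/'+fn,c['img']); np.savez(''+fn[:-4]+'.npz',**d)
    print(np.round(s['position'],1),np.round(s['orientation'],2),s['time_s'],np.round(s['qpos'],1)); return d
E
python3 -c "
from h import *
wr('w1.png')"
```

```text
[512.4 -56.  320.8] [ 1.7998e+02 -9.0000e-02  8.3790e+01] 1.65 [-6.500e+00  5.800e+00  1.006e+02  1.000e-01  7.360e+01 -3.000e-01]
```

View pics/w1.png

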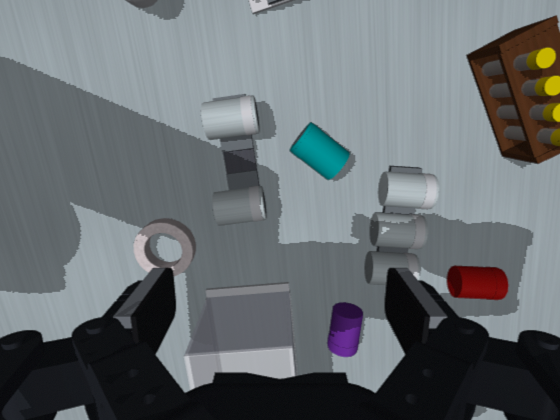

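Wrist view. Rack A has cans at (230,117) and (240,205) with the empty groove at (240,163). Rack B has cans at (405,188), (397,231) and (392,267). The turquoise, purple and red cylinders lie apart from both racks.

```bash
cat >> h.py <<'E'
from scipy.optimize import least_squares
def cloud(c,step=1):
    H,W=c['depth'].shape; v,u=np.mgrid[0:H:step,0:W:step]; d=c['depth'][::step,::step]
    T=c['cam_to_world']
    P=np.stack([(u-c['cx'])/c['fx']*d,(v-c['cy'])/c['fy']*d,d],-1)@T[:3,:3].T+T[:3,3]
    P[d==0]=np.nan; return P
def can(P,x0,y0,zc,R=40,verb=True):
    """fit lying cylinder r22 L62 of canister near x0,y0; returns x,y,z,yaw"""
    Q=P.reshape(-1,3); Q=Q[np.isfinite(Q[:,0])]
    best=None
    for it in range(4):
        m=(np.hypot(Q[:,0]-x0,Q[:,1]-y0)<R)&(Q[:,2]>zc+3)&(Q[:,2]<zc+30)
        if it>0: # gate by cylinder shape
            a=np.radians(yaw); u=np.array([math.cos(a),math.sin(a)]); n=np.array([-u[1],u[0]])
            D=Q[:,:2]-[x0,y0]; m=(np.abs(D@u)<36)&(np.abs(D@n)<23)&(Q[:,2]>zc+3)&(Q[:,2]<zc+30)
        S=Q[m]
        if it==0:
            X=S[:,:2]-S[:,:2].mean(0); w,V=np.linalg.eigh(X.T@X); yaw=math.degrees(math.atan2(V[1,1],V[0,1]))
            yaw=(yaw+90)%180-90; x0,y0=S[:,:2].mean(0)
        def f(p):
            a=math.radians(p[3]); n=np.array([-math.sin(a),math.cos(a)])
            l=(S[:,:2]-[x0,y0])@n-p[0]
            return np.hypot(l,S[:,2]-p[1])-22
        r=least_squares(lambda p:f([p[0],p[1],0,p[2]]),[0,zc,yaw],loss='soft_l1',f_scale=1.0)
        yaw=r.x[2]; a=math.radians(yaw); u=np.array([math.cos(a),math.sin(a)]); n=np.array([-u[1],u[0]])
        z=r.x[1]; c2=np.array([x0,y0])+n*r.x[0]
        t=(S[:,:2]-c2)@u; lo,hi=np.percentile(t,[0.5,99.5]); c2=c2+u*(lo+hi)/2
        x0,y0=c2
    if verb: print('can x %.1f y %.1f z %.1f yaw %.2f len %.1f n %d rms %.2f'%(x0,y0,z,yaw,hi-lo,len(S),np.sqrt(np.mean(f([r.x[0],r.x[1],0,r.x[2]])**2))))
    return x0,y0,z,yaw
E
python3 - <<'E'
from h import *
c=load('w1'); P=cloud(c)
for p in [(460,8),(457,-95),(666,-101),(655,-151),(646,-203)]:
    print(np.round(proj(c,(*p,50)),0)); can(P,*p,28)
t=load('top');Pt=cloud(t)
for p in [(460,8),(457,-95),(666,-101),(655,-151),(646,-203)]: can(Pt,*p,28)
E
```

```text
[228. 120.]
can x 461.3 y 9.9 z 28.5 yaw 1.50 len 61.4 n 2068 rms 1.43
[238. 207.]
can x 456.7 y -98.3 z 28.5 yaw 1.63 len 61.6 n 1716 rms 1.44
[411. 194.]
can x 666.9 y -101.1 z 28.4 yaw -9.81 len 61.6 n 1859 rms 2.36
[403. 234.]
can x 653.8 y -153.6 z 28.4 yaw -9.84 len 61.7 n 1700 rms 2.25
[396. 273.]
can x 644.5 y -206.6 z 28.1 yaw -9.19 len 61.5 n 1062 rms 2.58
can x 460.7 y 11.3 z 27.3 yaw 1.33 len 61.2 n 437 rms 1.60
can x 456.2 y -96.8 z 27.2 yaw 1.46 len 61.3 n 432 rms 1.64
can x 666.9 y -99.3 z 27.1 yaw -10.13 len 62.1 n 417 rms 2.07
can x 653.5 y -152.0 z 27.1 yaw -10.36 len 61.2 n 415 rms 2.07
can x 644.4 y -205.3 z 27.3 yaw -9.52 len 61.5 n 421 rms 2.09
```

```bash
python3 -c "
from h import *
plan((550,265,330,100))"
```

```text
from [511.4 -57.9 320.6  83.6] rows 8
{"x":40.6,"y":0.3,"z":-1.2,"yaw":-0.036},
{"x":40.6,"y":1.8,"z":-1.2,"yaw":-0.036},
{"x":40.5,"y":3.2,"z":-1.2,"yaw":-0.036},
{"x":40.4,"y":4.7,"z":-1.2,"yaw":-0.036},
{"x":40.2,"y":6.1,"z":-1.2,"yaw":-0.036},
{"x":39.9,"y":7.5,"z":-1.2,"yaw":-0.036},
{"x":39.7,"y":9.0,"z":-1.2,"yaw":-0.036},
{"x":39.3,"y":10.4,"z":-1.2,"yaw":-0.036},
```

Call:
{"op": "move_arm", "data": {
  "commands": [
    {"x":40.6,"y":0.3,"z":-1.2,"yaw":-0.036},
    {"x":40.6,"y":1.8,"z":-1.2,"yaw":-0.036},
    {"x":40.5,"y":3.2,"z":-1.2,"yaw":-0.036},
    {"x":40.4,"y":4.7,"z":-1.2,"yaw":-0.036},
    {"x":40.2,"y":6.1,"z":-1.2,"yaw":-0.036}
  ]
}}

```text
time_s: 2.2
position: [535.5, 141.9, 327.0]
orientation: [-180.0, 0.0, 93.7]
force: [0.3, 0.3, 0.1]
finger_gap: 0.996
```

Call:
{"op": "move_arm", "data": {
  "commands": [
    {"x":40,"y":7.5,"z":-1.2,"yaw":-0.036},
    {"x":40,"y":9,"z":-1.2,"yaw":-0.036},
    {"x":40,"y":10.4,"z":-1.2,"yaw":-0.036},
    {"x":0,"y":0,"z":0,"yaw":0},
    {"x":0,"y":0,"z":0,"yaw":0}
  ]
}}

```text
time_s: 2.7
position: [550.1, 263.2, 330.0]
orientation: [-179.9, 0.1, 99.9]
force: [-0.4, -0.8, -0.6]
finger_gap: 0.996
```

```bash
python3 -c "
from h import *
wr('w2.png')"
```

```text
[550.1 263.2 330. ] [-1.7994e+02  6.0000e-02  9.9910e+01] 2.7 [25.4 14.6 88.8 -0.  76.7 15.5]
```

View pics/w2.png

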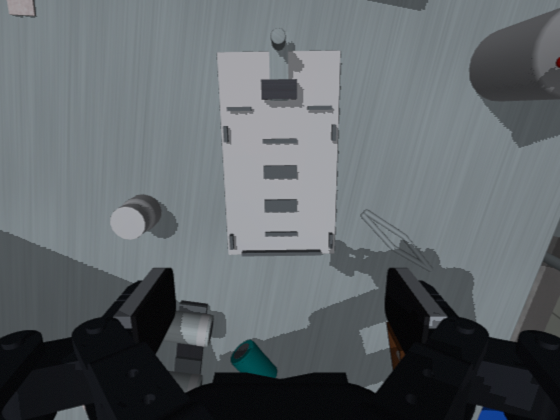

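Wrist view of the tray. The plate's corners are at about (218,52), (340,51), (230,254) and (335,252). The grey ridges are at rows 141, 172, 205 and 234, the bolt block is at (279,88), and the pin is at (279,38) with the bolt drawn back.

```bash
python3 - <<'E'
from h import *
c=load('w2'); im=c['img'].copy(); g=im.mean(2)
m=((g>140)).astype(np.uint8); m[265:]=0; m[:,:205]=0; m[:,360:]=0
m=cv2.morphologyEx(m,cv2.MORPH_CLOSE,np.ones((15,15)))
n,l,st,ce=cv2.connectedComponentsWithStats(m); k=1+np.argmax(st[1:,4]); print(st[k],ce[k])
cn,_=cv2.findContours((l==k).astype(np.uint8),0,cv2.CHAIN_APPROX_NONE); q=max(cn,key=len).reshape(-1,2)
W=np.array([pt(c,u,v,8)[:2] for u,v in q])
r=cv2.minAreaRect(W.astype(np.float32)); print(r, cv2.boxPoints(r))
# robust fit of lines: left,right edges via params x,y,yaw of rect
a=np.radians(r[2])
def f(p):
    a=p[2]; d=W-p[:2]; X=d@[math.cos(a),math.sin(a)]; Y=d@[-math.sin(a),math.cos(a)]-37.5
    qx=np.abs(X)-75; qy=np.abs(Y)-132.5
    return np.where((qx>0)&(qy>0),np.hypot(qx,qy),np.maximum(qx,qy))
s=least_squares(f,[547,250,math.radians(10)],loss='soft_l1',f_scale=1); print(s.x[:2],np.degrees(s.x[2]),np.sqrt((s.fun**2).mean()))
x,y,a=s.x
u=np.array([math.cos(a),math.sin(a)]);n=np.array([-u[1],u[0]])
o=np.array([x,y])
big=cv2.resize(im,None,fx=3,fy=3,interpolation=cv2.INTER_CUBIC)
def dl(A,B,z,col):
    p=[tuple(int(round(3*t+1)) for t in proj(c,(*(o+u*q[0]+n*q[1]),z))) for q in (A,B)]; cv2.line(big,p[0],p[1],col,1)
for A,B in [((-75,-95),(75,-95)),((75,-95),(75,170)),((75,170),(-75,170)),((-75,170),(-75,-95))]: dl(A,B,8,(0,0,255))
for yy in(-46,0,46): dl((-31,yy),(31,yy),8,(0,200,0))
dl((0,-46),(0,170),8,(255,0,0))
dl((-6,182),(6,182),71,(255,0,255)); dl((0,176),(0,188),71,(255,0,255))
dl((-60,-82),(60,-82),8,(0,200,200));
cv2.imwrite('pics/w2b.png',big[60:790,600:1060][:600])
E
```

```text
[  217    51   124   204 20859] [278.48348435 153.38237691]
((548.5179443359375, 267.2431945800781), (150.4320068359375, 264.2296142578125), 10.645575523376465) [[450.1905  383.18924]
 [499.0025  123.50736]
 [646.8454  151.29715]
 [598.0334  410.97903]]
[554.94108252 229.26676777] 10.651846506276604 19.008525549797096
```

View pics/w2b.png

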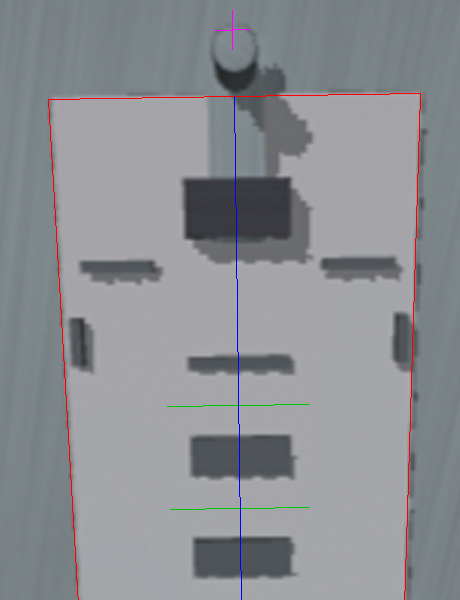

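```bash
python3 -c "
from h import *
plan((461.3,9.9,110,91.5))"
```

```text
from [550.1 262.4 330.2  99.9] rows 8
{"x":-29.2,"y":-16.3,"z":27.5,"yaw":0.018},
{"x":-29.5,"y":-15.8,"z":27.5,"yaw":0.018},
{"x":-29.8,"y":-15.3,"z":27.5,"yaw":0.018},
{"x":-30.1,"y":-14.7,"z":27.5,"yaw":0.018},
{"x":-30.3,"y":-14.2,"z":27.5,"yaw":0.018},
{"x":-30.6,"y":-13.6,"z":27.5,"yaw":0.018},
{"x":-30.8,"y":-13.1,"z":27.5,"yaw":0.018},
{"x":-31.0,"y":-12.5,"z":27.5,"yaw":0.018},
```

Call:
{"op": "move_arm", "data": {
  "commands": [
    {"x":-29.2,"y":-16.3,"z":27.5,"yaw":0.018},
    {"x":-29.5,"y":-15.8,"z":27.5,"yaw":0.018},
    {"x":-29.8,"y":-15.3,"z":27.5,"yaw":0.018},
    {"x":-30.1,"y":-14.7,"z":27.5,"yaw":0.018},
    {"x":-30.3,"y":-14.2,"z":27.5,"yaw":0.018}
  ]
}}

```text
time_s: 3.25
position: [493.9, 102.8, 192.5]
orientation: [180.0, 0.0, 94.6]
force: [-0.3, -0.4, 0.5]
finger_gap: 1.0
```

Call:
{"op": "move_arm", "data": {
  "commands": [
    {"x":-30.6,"y":-13.6,"z":27.5,"yaw":0.018},
    {"x":-30.8,"y":-13.1,"z":27.5,"yaw":0.018},
    {"x":-31,"y":-12.5,"z":27.5,"yaw":0.018},
    {"x":0,"y":0,"z":0,"yaw":0},
    {"x":0,"y":0,"z":0,"yaw":0}
  ]
}}

```text
time_s: 3.75
position: [461.1, 9.3, 110.5]
orientation: [-179.9, 0.0, 91.4]
force: [-0.1, 0.3, 1.0]
finger_gap: 0.996
```

```bash
python3 -c "
from h import *
c=wr('w3.png');P=cloud(c)
can(P,461,10,28);can(P,457,-98,28)
print(pose())"
```

```text
[461.1   9.3 110.5] [-179.95    0.     91.45] 3.75 [  1.   15.4 119.2  -0.   45.5  -0.5]
can x 460.8 y 9.7 z 28.5 yaw 1.85 len 60.9 n 6406 rms 0.62
can x 456.4 y -98.6 z 28.5 yaw 2.18 len 61.2 n 3799 rms 0.73
(np.float64(462.1404425782994), np.float64(10.085438668659176), np.float64(111.18414764573534), np.float64(91.52417503929857))
```

View pics/w3.png

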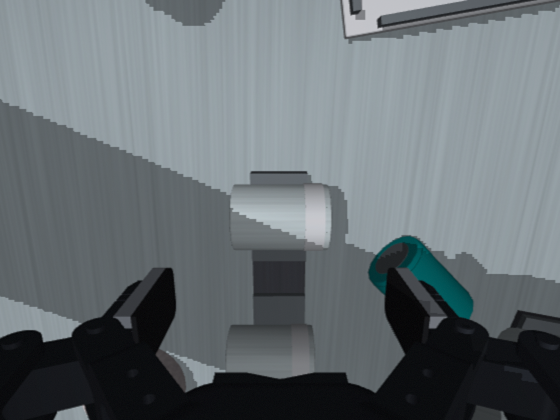

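The can in rack A's groove is centred at (281,217), silver with its white lid band. The turquoise one at (420,275) is clear of the jaws. The pose agrees with the first fit, so I go down.

Call:
{"op": "move_arm", "data": {
  "commands": [
    {"x":0,"y":0,"z":40,"yaw":0},
    {"x":0,"y":0,"z":36,"yaw":0},
    {"x":0,"y":0,"z":20,"yaw":0},
    {"x":0,"y":0,"z":10,"yaw":0},
    {"x":0,"y":0,"z":0,"yaw":0}
  ]
}}

```text
time_s: 4.3
position: [462.2, 11.4, 4.4]
orientation: [-180.0, -0.0, 91.7]
force: [0.5, -0.1, 0.2]
finger_gap: 1.0
```

Call:
{"op": "move_arm", "data": {
  "commands": [
    {"x":0,"y":0,"z":0,"yaw":0},
    {"x":0,"y":0,"z":0,"yaw":0},
    {"x":0,"y":0,"z":0,"yaw":0},
    {"x":0,"y":0,"z":0,"yaw":0},
    {"x":0,"y":0,"z":0,"yaw":0}
  ],
  "gripper": 50
}}

```text
time_s: 4.8
position: [463.2, 11.2, 6.0]
orientation: [179.8, -0.0, 91.7]
force: [0.0, 1.5, 7.9]
finger_gap: 0.721
```

Call:
{"op": "move_arm", "data": {
  "commands": [
    {"x":0,"y":0,"z":-15,"yaw":0},
    {"x":0,"y":0,"z":-30,"yaw":0},
    {"x":0,"y":0,"z":-40,"yaw":0},
    {"x":0,"y":0,"z":-25,"yaw":0},
    {"x":0,"y":0,"z":0,"yaw":0}
  ]
}}

```text
time_s: 5.3
position: [464.5, 11.1, 118.6]
orientation: [179.6, 0.0, 91.7]
force: [0.9, 0.8, -2.4]
finger_gap: 0.722
```

```bash
python3 -c "
from h import *
c=wr('w4.png');P=cloud(c)
z=pose()[2]
can(P,461,10,z+26)
can(cloud(cam('top')),461,10,z+26)
plan((546.5,274.8,114,100.65))"
```

```text
[464.5  11.1 118.6] [179.57   0.    91.66] 5.3 [  1.2  14.6 118.8  -0.   46.1  -0.5]
can x 462.3 y 9.8 z 141.0 yaw 2.32 len 70.0 n 21702 rms 1.64h.py:58: RuntimeWarning: Mean of empty slice.
  X=S[:,:2]-S[:,:2].mean(0); w,V=np.linalg.eigh(X.T@X); yaw=math.degrees(math.atan2(V[1,1],V[0,1]))
  ret = um.true_divide(
h.py:59: RuntimeWarning: Mean of empty slice.
  yaw=(yaw+90)%180-90; x0,y0=S[:,:2].mean(0)
Traceback (most recent call last):
  File "h.py", line 67, in can
    t=(S[:,:2]-c2)@u; lo,hi=np.percentile(t,[0.5,99.5]); c2=c2+u*(lo+hi)/2
                            ~~~~~~~~~~~~~^^^^^^^^^^^^^^
IndexError: index -1 is out of bounds for axis 0 with size 0
```

View pics/w4.png

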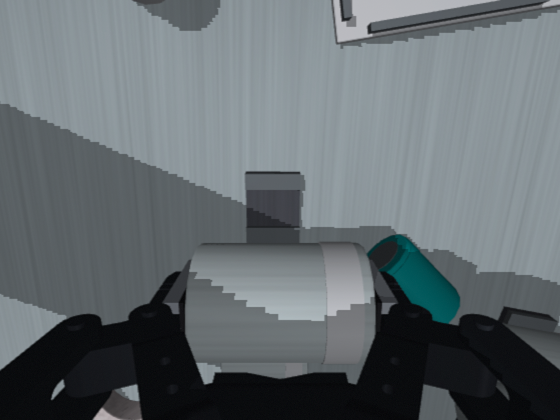

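Call:
{"op": "move_arm", "data": {
  "commands": [
    {"x":0,"y":0,"z":0,"yaw":0},
    {"x":0,"y":0,"z":0,"yaw":0}
  ]
}}

```text
time_s: 5.6
position: [461.0, 11.0, 113.6]
orientation: [-179.9, 0.0, 91.7]
force: [-0.5, -0.3, -0.6]
finger_gap: 0.719
```

```bash
python3 -c "
from h import *
for i in range(3): c=wr('w5.png')
print(ctrl.read_state())
c=load('w5')
P=cloud(c); Q=P[300:350,220:340].reshape(-1,3); print(np.nanpercentile(Q[:,2],[50,99]))
t=cam('top'); P=cloud(t); u,v=proj(t,(462,10,155)); print(u,v); b=P[int(v)-20:int(v)+20,int(u)-20:int(u)+20].reshape(-1,3); b=b[b[:,2]>125]; print(len(b), b.min(0),b.max(0))
cv2.imwrite('pics/t5.png',cv2.resize(t['img'][int(v)-60:int(v)+60,int(u)-60:int(u)+60],None,fx=4,fy=4))
plan((546.5,274.8,114,100.65))"
```

```text
[461.   11.  113.6] [-179.88    0.     91.66] 5.6 [  1.2  15.1 119.1  -0.   46.   -0.5]
[461.1  11.  113.6] [-179.88   -0.     91.66] 5.65 [  1.2  15.1 119.    0.   46.   -0.5]
[461.2  11.  113.7] [-179.89    0.     91.66] 5.7 [  1.2  15.1 119.   -0.   46.   -0.5]
{'time_s': 5.75, 'qpos': array([ 1.18034361e+00,  1.50825098e+01,  1.19024896e+02,  6.88740485e-04,
        4.59858306e+01, -4.79554485e-01]), 'dq': array([-0.08762753, -0.27866857, -0.14434867,  0.01713648,  0.14452709,
        0.00669979]), 'effort': array([-2.53988392e-04, -4.54271150e+01, -2.53684044e+01, -3.87440650e-04,
        1.01264653e-02,  1.11048287e-04]), 'position': array([461.3476569 ,  11.00879511, 113.78990593]), 'orientation': array([-1.79906771e+02, -1.27488451e-03,  9.16594181e+01]), 'force': array([-0.47852999, -0.87938331, -1.76298107]), 'moment': array([-0.00907522,  0.01005578,  0.00451288]), 'finger_gap': 0.7217535508093159}
[157.31381178 159.092277  ]
263.27719800612124 258.81588469663626
1569 [442.34056707 -29.70659586 481.89031821] [495.71854872  23.07187811 503.22063692]
from [461.5  11.  113.9  91.7] rows 7
{"x":37.3,"y":13.2,"z":-0.0,"yaw":-0.022},
{"x":37.0,"y":14.1,"z":-0.0,"yaw":-0.022},
{"x":36.7,"y":14.9,"z":-0.0,"yaw":-0.022},
{"x":36.3,"y":15.7,"z":-0.0,"yaw":-0.022},
{"x":36.0,"y":16.5,"z":-0.0,"yaw":-0.022},
{"x":35.6,"y":17.3,"z":-0.0,"yaw":-0.022},
{"x":35.2,"y":18.1,"z":-0.0,"yaw":-0.022},
```

Call:
{"op": "move_arm", "data": {
  "commands": [
    {"x":20,"y":7,"z":0,"yaw":-0.01},
    {"x":37.3,"y":14,"z":0,"yaw":-0.024},
    {"x":37,"y":14.7,"z":0,"yaw":-0.024},
    {"x":36.7,"y":15.5,"z":0,"yaw":-0.024},
    {"x":36.3,"y":16.3,"z":0,"yaw":-0.024}
  ]
}}

```text
time_s: 6.3
position: [517.8, 184.2, 114.2]
orientation: [-180.0, 0.0, 97.8]
force: [0.8, -0.8, -0.3]
finger_gap: 0.723
```

Call:
{"op": "move_arm", "data": {
  "commands": [
    {"x":36,"y":17,"z":0,"yaw":-0.024},
    {"x":35,"y":18,"z":0,"yaw":-0.024},
    {"x":17,"y":9,"z":0,"yaw":0},
    {"x":0,"y":0,"z":0,"yaw":0},
    {"x":0,"y":0,"z":0,"yaw":0}
  ]
}}

```text
time_s: 6.8
position: [546.8, 275.7, 113.9]
orientation: [-179.9, 0.0, 100.5]
force: [0.3, -0.3, -0.3]
finger_gap: 0.721
```

Call:
{"op": "move_arm", "data": {
  "commands": [
    {"x":0,"y":0,"z":0,"yaw":0},
    {"x":0,"y":0,"z":0,"yaw":0},
    {"x":0,"y":0,"z":0,"yaw":0}
  ]
}}

```text
time_s: 7.1
position: [547.5, 275.4, 114.7]
orientation: [-180.0, 0.0, 100.4]
force: [0.4, 0.9, -1.7]
finger_gap: 0.72
```

```bash
python3 -c "
from h import *
wr('w6.png')
plan((546.3,276.1,114,100.65))"
```

```text
[547.5 275.4 114.7] [-1.7999e+02  1.0000e-02  1.0042e+02] 7.1 [ 26.6  26.5 100.5  -0.   52.9  16.2]
from [547.5 275.6 114.7 100.4] rows 1
{"x":0.7,"y":-1.1,"z":0.7,"yaw":-0.004},
```

View pics/w6.png

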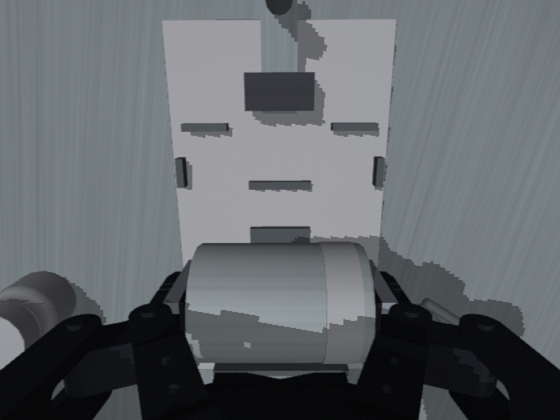

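The can is held level over the groove. The ridge runs from column 249 to 311 (centre 280) and the can from 187 to 373 (centre 280). I lower it now.

Call:
{"op": "move_arm", "data": {
  "commands": [
    {"x":0.7,"y":-0.8,"z":40,"yaw":-0.004},
    {"x":0,"y":0,"z":38,"yaw":0},
    {"x":0,"y":0,"z":16,"yaw":0},
    {"x":0,"y":0,"z":6,"yaw":0},
    {"x":0,"y":0,"z":0,"yaw":0}
  ]
}}

```text
time_s: 7.65
position: [546.8, 276.9, 14.6]
orientation: [-180.0, 0.0, 100.7]
force: [-0.3, -0.1, -1.0]
finger_gap: 0.722
```

Call:
{"op": "move_arm", "data": {
  "commands": [
    {"x":0,"y":0,"z":3,"yaw":0},
    {"x":0,"y":0,"z":3,"yaw":0},
    {"x":0,"y":0,"z":0,"yaw":0},
    {"x":0,"y":0,"z":0,"yaw":0}
  ]
}}

```text
time_s: 8.05
position: [547.0, 277.1, 9.2]
orientation: [180.0, -0.0, 100.7]
force: [0.1, -0.3, -1.1]
finger_gap: 0.716
```

Call:
{"op": "move_arm", "data": {
  "commands": [
    {"x":0,"y":0,"z":1,"yaw":0},
    {"x":0,"y":0,"z":0.7,"yaw":0},
    {"x":0,"y":0,"z":0,"yaw":0},
    {"x":0,"y":0,"z":0,"yaw":0}
  ]
}}

```text
time_s: 8.45
position: [547.0, 277.1, 8.1]
orientation: [180.0, -0.0, 100.7]
force: [-3.0, -2.3, 9.9]
finger_gap: 0.72
```

Call:
{"op": "move_arm", "data": {
  "commands": [
    {"x":0,"y":0,"z":0,"yaw":0},
    {"x":0,"y":0,"z":0,"yaw":0},
    {"x":0,"y":0,"z":0,"yaw":0},
    {"x":0,"y":0,"z":0,"yaw":0}
  ],
  "gripper": 85
}}

```text
time_s: 8.85
position: [546.6, 276.9, 6.8]
orientation: [-180.0, 0.0, 100.7]
force: [0.4, 0.2, -0.0]
finger_gap: 0.998
```

Call:
{"op": "move_arm", "data": {
  "commands": [
    {"x":0,"y":0,"z":-12,"yaw":0},
    {"x":0,"y":0,"z":-35,"yaw":0},
    {"x":0,"y":0,"z":-45,"yaw":0},
    {"x":0,"y":0,"z":-20,"yaw":0}
  ]
}}

```text
time_s: 9.25
position: [548.3, 277.7, 123.4]
orientation: [179.7, -0.1, 100.7]
force: [0.6, 0.0, -1.0]
finger_gap: 0.99
```

```bash
python3 -c "
from h import *
c=wr('w7.png')
x,y,z,a=can(cloud(c),546.5,274.8,30)
o=np.array([555,229.6]);th=math.radians(10.65);u=np.array([math.cos(th),math.sin(th)]);n=np.array([-u[1],u[0]])
print('tray frame',(np.array([x,y])-o)@u,(np.array([x,y])-o)@n)
plan((456.5,-98.5,114,91.9))"
```

```text
[548.3 277.7 123.4] [ 1.7973e+02 -8.0000e-02  1.0071e+02] 9.25 [ 26.7  25.9 100.2  -0.   53.6  16. ]
can x 546.8 y 275.9 z 30.5 yaw 10.99 len 60.9 n 5851 rms 0.62
tray frame 0.4556944159824969 46.989596109494805
from [549.4 278.3 125.6 100.7] rows 9
{"x":-39.2,"y":-17.9,"z":1.3,"yaw":0.017},
{"x":-39.5,"y":-17.3,"z":1.3,"yaw":0.017},
{"x":-39.8,"y":-16.6,"z":1.3,"yaw":0.017},
{"x":-40.1,"y":-15.9,"z":1.3,"yaw":0.017},
{"x":-40.4,"y":-15.2,"z":1.3,"yaw":0.017},
{"x":-40.6,"y":-14.5,"z":1.3,"yaw":0.017},
{"x":-40.9,"y":-13.8,"z":1.3,"yaw":0.017},
{"x":-41.1,"y":-13.1,"z":1.3,"yaw":0.017},
{"x":-41.3,"y":-12.4,"z":1.3,"yaw":0.017},
```

View pics/w7.png

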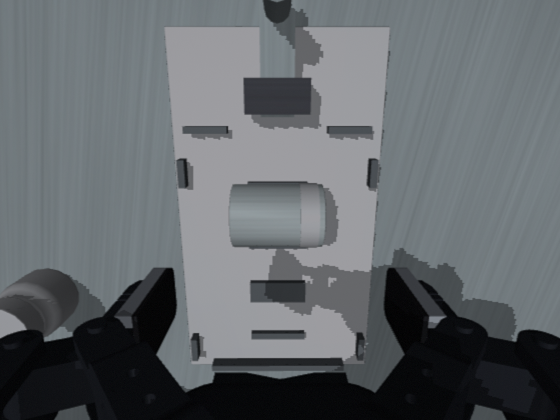

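Can 1 is seated in the slot 3 groove at (278,215), straight and centred between the curbs. The next pick is the second rack A can.

```bash
python3 -c "
from h import *
plan((456.5,-98.5,112,92.0),cur=(546.8,277,118.8,100.7))"
```

```text
from [546.8 277.  118.8 100.7] rows 9
{"x":-39.1,"y":-17.6,"z":0.8,"yaw":0.017},
{"x":-39.4,"y":-16.9,"z":0.8,"yaw":0.017},
{"x":-39.7,"y":-16.3,"z":0.8,"yaw":0.017},
{"x":-40.0,"y":-15.6,"z":0.8,"yaw":0.017},
{"x":-40.2,"y":-14.9,"z":0.8,"yaw":0.017},
{"x":-40.5,"y":-14.2,"z":0.8,"yaw":0.017},
{"x":-40.7,"y":-13.6,"z":0.8,"yaw":0.017},
{"x":-40.9,"y":-12.9,"z":0.8,"yaw":0.017},
{"x":-41.1,"y":-12.2,"z":0.8,"yaw":0.017},
```

Call:
{"op": "move_arm", "data": {
  "commands": [
    {"x":-39.1,"y":-17.6,"z":0.8,"yaw":0.017},
    {"x":-39.4,"y":-16.9,"z":0.8,"yaw":0.017},
    {"x":-39.7,"y":-16.3,"z":0.8,"yaw":0.017},
    {"x":-40,"y":-15.6,"z":0.8,"yaw":0.017},
    {"x":-40.2,"y":-14.9,"z":0.8,"yaw":0.017}
  ]
}}

```text
time_s: 9.8
position: [495.9, 67.0, 115.3]
orientation: [180.0, 0.0, 95.8]
force: [-0.1, -1.2, 0.2]
finger_gap: 0.995
```

Call:
{"op": "move_arm", "data": {
  "commands": [
    {"x":-40.5,"y":-14.2,"z":0.8,"yaw":0.017},
    {"x":-40.7,"y":-13.6,"z":0.8,"yaw":0.017},
    {"x":-40.9,"y":-12.9,"z":0.8,"yaw":0.017},
    {"x":-30,"y":-9,"z":0.8,"yaw":0.017},
    {"x":-11,"y":-3,"z":0,"yaw":0}
  ]
}}

```text
time_s: 10.3
position: [455.4, -100.4, 112.0]
orientation: [-180.0, 0.0, 91.8]
force: [0.3, -0.5, 0.6]
finger_gap: 0.998
```

Call:
{"op": "move_arm", "data": {
  "commands": [
    {"x":0,"y":0,"z":0,"yaw":0},
    {"x":0,"y":0,"z":0,"yaw":0},
    {"x":0,"y":0,"z":0,"yaw":0},
    {"x":0,"y":0,"z":0,"yaw":0}
  ]
}}

```text
time_s: 10.7
position: [456.6, -97.2, 111.7]
orientation: [180.0, -0.0, 92.0]
force: [-0.7, -0.4, -0.6]
finger_gap: 0.996
```

```bash
python3 -c "
from h import *
c=wr('w8.png')
x,y,z,a=can(cloud(c),456.5,-98.5,28)
plan((x,y,4,90+a),vmax=1000)"
```

```text
[456.6 -97.2 111.7] [ 1.800e+02 -1.000e-02  9.205e+01] 10.7 [-12.2  15.7 118.6   0.   45.8 -14.3]
can x 456.5 y -98.5 z 28.5 yaw 1.82 len 61.0 n 6338 rms 0.62
from [456.5 -97.3 111.7  92. ] rows 1
{"x":-1.2,"y":-0.1,"z":107.7,"yaw":0.004},
```

View pics/w8.png

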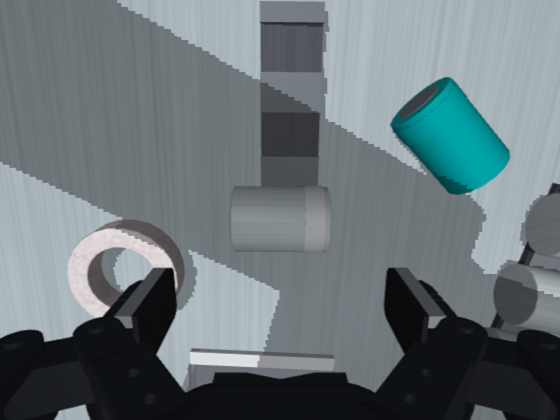

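```bash
python3 -c "
from h import *
c=load('w8'); print(pt(c,192,352,5),pt(c,332,357,5)); c=load('w1');print(pt(c,190,290,5),pt(c,288,285,5))
c=cam('top'); cv2.imwrite('pics/t8.png',c['img'])"
```

```text
[ 387.95644058 -224.10073592    5.        ] [ 504.2712237  -224.89433692    5.        ]
[ 364.09607903 -221.54002215    5.        ] [ 505.14738578 -228.97412699    5.        ]
```

View pics/t8.png

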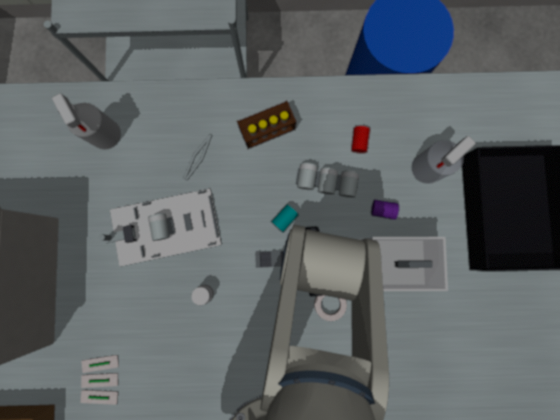

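The cover hasn't moved. Its lip is on the +y side at y≈-224, which is clear of this grasp.

Call:
{"op": "move_arm", "data": {
  "commands": [
    {"x":-1.2,"y":0,"z":40,"yaw":0.004},
    {"x":0,"y":0,"z":36,"yaw":0},
    {"x":0,"y":0,"z":20,"yaw":0},
    {"x":0,"y":0,"z":10,"yaw":0},
    {"x":0,"y":0,"z":0,"yaw":0}
  ]
}}

```text
time_s: 11.3
position: [455.6, -99.0, 4.7]
orientation: [-179.9, -0.0, 91.7]
force: [0.6, -0.5, 0.5]
finger_gap: 0.995
```

Call:
{"op": "move_arm", "data": {
  "commands": [
    {"x":0,"y":0,"z":0,"yaw":0},
    {"x":0,"y":0,"z":0,"yaw":0},
    {"x":0,"y":0,"z":0,"yaw":0},
    {"x":0,"y":0,"z":0,"yaw":0}
  ]
}}

```text
time_s: 11.7
position: [456.8, -99.6, 6.4]
orientation: [179.9, 0.0, 91.7]
force: [-0.3, 0.7, 1.0]
finger_gap: 0.993
```

Call:
{"op": "move_arm", "data": {
  "commands": [
    {"x":0,"y":0,"z":0,"yaw":0},
    {"x":0,"y":0,"z":0,"yaw":0},
    {"x":0,"y":0,"z":0,"yaw":0},
    {"x":0,"y":0,"z":0,"yaw":0},
    {"x":0,"y":0,"z":0,"yaw":0}
  ],
  "gripper": 50
}}

```text
time_s: 12.2
position: [456.5, -99.5, 6.1]
orientation: [180.0, 0.0, 91.7]
force: [-1.9, 1.3, 7.7]
finger_gap: 0.715
```

Call:
{"op": "move_arm", "data": {
  "commands": [
    {"x":0,"y":0,"z":-10,"yaw":0},
    {"x":0,"y":0,"z":-25,"yaw":0},
    {"x":0,"y":0,"z":-35,"yaw":0},
    {"x":0,"y":0,"z":-30,"yaw":0},
    {"x":0,"y":0,"z":-10,"yaw":0}
  ]
}}

```text
time_s: 12.7
position: [457.8, -99.8, 118.8]
orientation: [179.8, 0.1, 91.7]
force: [0.3, -0.1, -1.0]
finger_gap: 0.717
```

```bash
python3 -c "
from h import *
o=np.array([554.9,230.4]);th=math.radians(10.65);n=np.array([-math.sin(th),math.cos(th)])
for y in (-46,-23,0,23,46): print(y,(o+n*y).round(1))
plan((554.9,230.4,114,100.65),cur=(456.5,-98.5,114,91.8))"
```

```text
-46 [563.4 185.2]
-23 [559.2 207.8]
0 [554.9 230.4]
23 [550.6 253. ]
46 [546.4 275.6]
from [456.5 -98.5 114.   91.8] rows 8
{"x":40.7,"y":13.6,"z":-0.0,"yaw":-0.019},
{"x":40.4,"y":14.4,"z":-0.0,"yaw":-0.019},
{"x":40.2,"y":15.1,"z":-0.0,"yaw":-0.019},
{"x":39.9,"y":15.9,"z":-0.0,"yaw":-0.019},
{"x":39.5,"y":16.7,"z":-0.0,"yaw":-0.019},
{"x":39.2,"y":17.4,"z":-0.0,"yaw":-0.019},
{"x":38.9,"y":18.2,"z":-0.0,"yaw":-0.019},
{"x":38.5,"y":18.9,"z":-0.0,"yaw":-0.019},
```

Call:
{"op": "move_arm", "data": {
  "commands": [
    {"x":40.7,"y":13.6,"z":0,"yaw":-0.019},
    {"x":40.4,"y":14.4,"z":0,"yaw":-0.019},
    {"x":40.2,"y":15.1,"z":0,"yaw":-0.019},
    {"x":39.9,"y":15.9,"z":0,"yaw":-0.019},
    {"x":39.5,"y":16.7,"z":0,"yaw":-0.019}
  ]
}}

```text
time_s: 13.2
position: [518.0, 107.6, 115.3]
orientation: [-180.0, 0.0, 97.2]
force: [0.4, -0.2, -1.6]
finger_gap: 0.72
```

Call:
{"op": "move_arm", "data": {
  "commands": [
    {"x":39.2,"y":17.4,"z":0,"yaw":-0.019},
    {"x":38.9,"y":18.2,"z":0,"yaw":-0.019},
    {"x":25,"y":12,"z":0,"yaw":-0.019},
    {"x":13.5,"y":7,"z":0,"yaw":0},
    {"x":0,"y":0,"z":0,"yaw":0}
  ]
}}

```text
time_s: 13.7
position: [555.2, 230.6, 115.1]
orientation: [-180.0, 0.0, 100.5]
force: [-0.0, -0.4, -1.4]
finger_gap: 0.718
```

Call:
{"op": "move_arm", "data": {
  "commands": [
    {"x":0,"y":0,"z":0,"yaw":0},
    {"x":0,"y":0,"z":0,"yaw":0},
    {"x":0,"y":0,"z":0,"yaw":0},
    {"x":0,"y":0,"z":0,"yaw":0}
  ]
}}

```text
time_s: 14.1
position: [555.2, 228.5, 115.8]
orientation: [-180.0, 0.0, 100.4]
force: [-0.2, 0.7, -1.2]
finger_gap: 0.721
```

```bash
python3 -c "
from h import *
wr('w9.png')
plan((555.1,229.4,9,100.65),vmax=1000)"
```

```text
[555.2 228.5 115.8] [-180.      0.    100.36] 14.1 [ 22.2  25.5 102.1  -0.   52.4  11.9]
from [555.2 228.6 115.8 100.4] rows 1
{"x":0.8,"y":-0.0,"z":106.8,"yaw":-0.005},
```

View pics/w9.png

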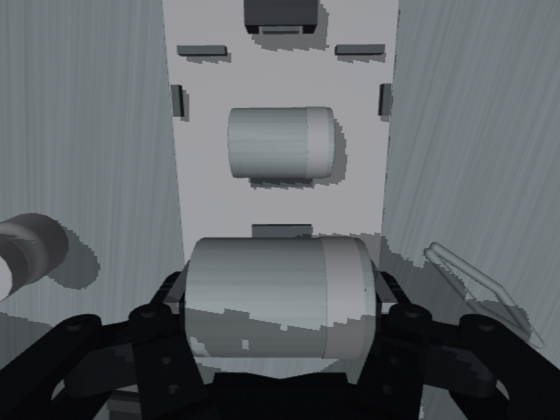

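Can 2 is held over the middle groove. The seated can is at (281,143) and the held one at (281,297), both straight. I lower it now.

Call:
{"op": "move_arm", "data": {
  "commands": [
    {"x":0.6,"y":0,"z":38,"yaw":-0.005},
    {"x":0,"y":0,"z":38,"yaw":0},
    {"x":0,"y":0,"z":16,"yaw":0},
    {"x":0,"y":0,"z":7,"yaw":0},
    {"x":0,"y":0,"z":0,"yaw":0}
  ]
}}

```text
time_s: 14.65
position: [555.1, 229.8, 16.5]
orientation: [-180.0, 0.0, 100.7]
force: [-0.3, 0.2, -0.4]
finger_gap: 0.718
```

Call:
{"op": "move_arm", "data": {
  "commands": [
    {"x":0,"y":0,"z":0,"yaw":0},
    {"x":0,"y":0,"z":3,"yaw":0},
    {"x":0,"y":0,"z":2,"yaw":0},
    {"x":0,"y":0,"z":0,"yaw":0},
    {"x":0,"y":0,"z":0,"yaw":0}
  ]
}}

```text
time_s: 15.15
position: [555.2, 230.0, 11.9]
orientation: [180.0, -0.0, 100.7]
force: [-0.1, 0.6, -0.8]
finger_gap: 0.719
```

Call:
{"op": "move_arm", "data": {
  "commands": [
    {"x":0,"y":0,"z":1,"yaw":0},
    {"x":0,"y":0,"z":1,"yaw":0},
    {"x":0,"y":0,"z":1,"yaw":0},
    {"x":0,"y":0,"z":0,"yaw":0},
    {"x":0,"y":0,"z":0,"yaw":0}
  ]
}}

```text
time_s: 15.65
position: [555.1, 229.9, 8.6]
orientation: [-180.0, 0.0, 100.7]
force: [-0.0, 0.1, -0.4]
finger_gap: 0.72
```

Call:
{"op": "move_arm", "data": {
  "commands": [
    {"x":0,"y":0,"z":0.7,"yaw":0},
    {"x":0,"y":0,"z":0.7,"yaw":0},
    {"x":0,"y":0,"z":0,"yaw":0},
    {"x":0,"y":0,"z":0,"yaw":0}
  ]
}}

```text
time_s: 16.05
position: [555.2, 230.0, 8.2]
orientation: [180.0, -0.0, 100.7]
force: [-2.3, -0.7, 9.7]
finger_gap: 0.719
```

Call:
{"op": "move_arm", "data": {
  "commands": [
    {"x":0,"y":0,"z":0,"yaw":0},
    {"x":0,"y":0,"z":0,"yaw":0},
    {"x":0,"y":0,"z":0,"yaw":0},
    {"x":0,"y":0,"z":0,"yaw":0}
  ],
  "gripper": 85
}}

```text
time_s: 16.45
position: [555.1, 229.9, 7.2]
orientation: [-180.0, 0.0, 100.7]
force: [-0.2, 0.2, -0.0]
finger_gap: 0.996
```

Call:
{"op": "move_arm", "data": {
  "commands": [
    {"x":0,"y":0,"z":-12,"yaw":0},
    {"x":0,"y":0,"z":-35,"yaw":0},
    {"x":0,"y":0,"z":-45,"yaw":0},
    {"x":0,"y":0,"z":-20,"yaw":0}
  ]
}}

```text
time_s: 16.85
position: [556.8, 230.7, 123.8]
orientation: [179.7, -0.1, 100.7]
force: [-0.2, -0.2, 0.4]
finger_gap: 0.994
```

```bash
cat >> h.py <<'E'
def trayf(x,y):
    o=np.array([554.9,230.4]);th=math.radians(10.65);u=np.array([math.cos(th),math.sin(th)]);n=np.array([-u[1],u[0]])
    d=np.array([x,y])-o; print('  tray frame',(d@u).round(1),(d@n).round(1))
E
python3 -c "
from h import *
c=wr('w10.png');P=cloud(c)
for q in [(546.5,275.6),(555,230.4)]:
  x,y,z,a=can(P,*q,30); trayf(x,y)
plan((667,-101,125,80.2),cur=(555.1,230,119,100.7))"
```

```text
[556.8 230.7 123.8] [ 1.7973e+02 -6.0000e-02  1.0072e+02] 16.85 [ 22.4  25.  101.8   0.   53.   11.6]
can x 549.6 y 263.0 z 30.7 yaw 97.16 len 70.1 n 8149 rms 5.18
  tray frame 0.9 33.0
can x 554.5 y 230.3 z 30.5 yaw 10.97 len 61.0 n 5881 rms 0.61
  tray frame -0.4 -0.0
from [555.1 230.  119.  100.7] rows 8
{"x":-43.3,"y":6.1,"z":-0.8,"yaw":0.045},
{"x":-42.9,"y":8.0,"z":-0.8,"yaw":0.045},
{"x":-42.5,"y":9.9,"z":-0.8,"yaw":0.045},
{"x":-42.1,"y":11.8,"z":-0.8,"yaw":0.045},
{"x":-41.5,"y":13.7,"z":-0.8,"yaw":0.045},
{"x":-40.8,"y":15.5,"z":-0.8,"yaw":0.045},
{"x":-40.1,"y":17.3,"z":-0.8,"yaw":0.045},
{"x":-39.3,"y":19.1,"z":-0.8,"yaw":0.045},
```

```bash
python3 - <<'E'
s=open('h.py').read()
s=s.replace("zc,R=40,verb=True):","zc,R=40,verb=True,yaw0=None):").replace("        if it>0: # gate","        if it==0 and yaw0 is not None: yaw=yaw0\n        if it>0 or yaw0 is not None: # gate").replace("        if it==0:\n            X=","        if it==0 and yaw0 is None:\n            X=")
open('h.py','w').write(s)
E
python3 -c "
from h import *
P=cloud(load('w10'))
for q in [(546.5,275.6),(555,230.4)]:
  x,y,z,a=can(P,*q,30,yaw0=10.65); trayf(x,y)
c=load('top'); P=cloud(c).reshape(-1,3)
m=(P[:,2]>60)&(P[:,0]>600)&(P[:,1]>-100)&(P[:,1]<100); print(P[m].min(0),P[m].max(0))
"
```

```text
can x 546.7 y 275.9 z 30.5 yaw 10.75 len 61.0 n 6737 rms 0.62
  tray frame 0.3 46.3
can x 554.5 y 230.3 z 30.5 yaw 10.97 len 61.0 n 5881 rms 0.61
  tray frame -0.4 -0.0
[749.88807111 -74.47690624  60.00470468] [855.27510815  73.2107875  105.04710991]
```

Call:
{"op": "move_arm", "data": {
  "commands": [
    {"x":-43.3,"y":6.1,"z":-0.8,"yaw":0.045},
    {"x":-42.9,"y":8,"z":-0.8,"yaw":0.045},
    {"x":-42.5,"y":9.9,"z":-0.8,"yaw":0.045},
    {"x":-42.1,"y":11.8,"z":-0.8,"yaw":0.045},
    {"x":-41.5,"y":13.7,"z":-0.8,"yaw":0.045}
  ]
}}

```text
time_s: 17.4
position: [625.4, 21.3, 123.8]
orientation: [180.0, -0.0, 87.7]
force: [1.0, 1.2, -0.4]
finger_gap: 0.997
```

Call:
{"op": "move_arm", "data": {
  "commands": [
    {"x":-40.8,"y":15.5,"z":-0.8,"yaw":0.045},
    {"x":-40.1,"y":17.3,"z":-0.8,"yaw":0.045},
    {"x":-28,"y":13,"z":0,"yaw":0.045},
    {"x":-11,"y":6,"z":0,"yaw":0},
    {"x":0,"y":0,"z":0,"yaw":0}
  ]
}}

```text
time_s: 17.9
position: [666.5, -102.4, 125.0]
orientation: [180.0, 0.0, 80.0]
force: [-0.3, 1.2, -0.7]
finger_gap: 0.997
```

Call:
{"op": "move_arm", "data": {
  "commands": [
    {"x":0,"y":0,"z":0,"yaw":0},
    {"x":0,"y":0,"z":0,"yaw":0},
    {"x":0,"y":0,"z":0,"yaw":0},
    {"x":0,"y":0,"z":0,"yaw":0}
  ]
}}

```text
time_s: 18.3
position: [666.2, -100.0, 125.0]
orientation: [-180.0, -0.0, 80.2]
force: [0.1, 0.2, 0.0]
finger_gap: 0.993
```

```bash
python3 -c "
from h import *
c=wr('w11.png');P=cloud(c)
can(P,653.8,-153.6,28,yaw0=-9.8)
x,y,z,a=can(P,667,-101,28,yaw0=-9.8)
plan((x,y,4,90+a),vmax=1000)"
```

```text
[ 666.2 -100.   125. ] [-180.     -0.     80.17] 18.3 [-8.7 30.5 92.   0.  57.4  1.2]
can x 654.5 y -153.7 z 28.5 yaw -9.54 len 61.1 n 4914 rms 0.64
can x 667.7 y -101.2 z 28.5 yaw -9.74 len 61.1 n 5709 rms 0.62
from [ 666.2 -100.2  125.    80.2] rows 1
{"x":-0.7,"y":1.6,"z":121.0,"yaw":-0.002},
```

View pics/w11.png

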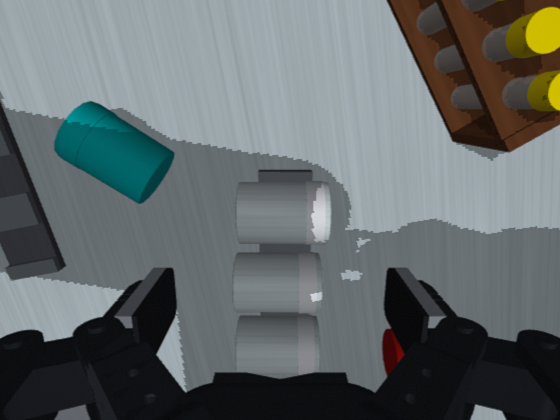

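Rack B's three cans are at (283,212), (277,283) and (278,347). The turquoise, red and tube rack are clear of the jaws. I take the first can.

Call:
{"op": "move_arm", "data": {
  "commands": [
    {"x":-0.7,"y":1.4,"z":40,"yaw":0},
    {"x":0,"y":0,"z":45,"yaw":0},
    {"x":0,"y":0,"z":25,"yaw":0},
    {"x":0,"y":0,"z":10,"yaw":0},
    {"x":0,"y":0,"z":0,"yaw":0}
  ]
}}

```text
time_s: 18.85
position: [666.8, -101.6, 3.7]
orientation: [-179.9, 0.0, 80.1]
force: [-0.3, 0.1, -0.3]
finger_gap: 0.998
```

Call:
{"op": "move_arm", "data": {
  "commands": [
    {"x":0,"y":0,"z":0,"yaw":0},
    {"x":0,"y":0,"z":0,"yaw":0},
    {"x":0,"y":0,"z":0,"yaw":0},
    {"x":0,"y":0,"z":0,"yaw":0}
  ]
}}

```text
time_s: 19.25
position: [668.2, -102.1, 6.0]
orientation: [179.9, -0.0, 80.1]
force: [0.3, 0.1, 0.0]
finger_gap: 0.998
```

Call:
{"op": "move_arm", "data": {
  "commands": [
    {"x":0,"y":0,"z":0,"yaw":0},
    {"x":0,"y":0,"z":0,"yaw":0},
    {"x":0,"y":0,"z":0,"yaw":0},
    {"x":0,"y":0,"z":0,"yaw":0},
    {"x":0,"y":0,"z":0,"yaw":0}
  ],
  "gripper": 50
}}

```text
time_s: 19.75
position: [667.7, -102.0, 5.4]
orientation: [180.0, -0.0, 80.1]
force: [-1.5, 0.4, 5.4]
finger_gap: 0.721
```

Call:
{"op": "move_arm", "data": {
  "commands": [
    {"x":0,"y":0,"z":-10,"yaw":0},
    {"x":0,"y":0,"z":-25,"yaw":0},
    {"x":0,"y":0,"z":-35,"yaw":0},
    {"x":0,"y":0,"z":-30,"yaw":0},
    {"x":0,"y":0,"z":-10,"yaw":0}
  ]
}}

```text
time_s: 20.25
position: [669.3, -102.2, 118.6]
orientation: [179.7, -0.0, 80.1]
force: [-0.0, -0.3, -1.1]
finger_gap: 0.72
```

```bash
python3 -c "
from h import *
plan((563.5,184.4,115,100.65),cur=(667.7,-102,115,80.1))"
```

```text
from [ 667.7 -102.   115.    80.1] rows 7
{"x":37.7,"y":-21.7,"z":-0.0,"yaw":-0.051},
{"x":38.8,"y":-19.7,"z":-0.0,"yaw":-0.051},
{"x":39.8,"y":-17.7,"z":-0.0,"yaw":-0.051},
{"x":40.6,"y":-15.7,"z":-0.0,"yaw":-0.051},
{"x":41.4,"y":-13.6,"z":-0.0,"yaw":-0.051},
{"x":42.0,"y":-11.4,"z":-0.0,"yaw":-0.051},
{"x":42.5,"y":-9.3,"z":-0.0,"yaw":-0.051},
```

Call:
{"op": "move_arm", "data": {
  "commands": [
    {"x":37.7,"y":-21.7,"z":0,"yaw":-0.051},
    {"x":38.8,"y":-19.7,"z":0,"yaw":-0.051},
    {"x":39.8,"y":-17.7,"z":0,"yaw":-0.051},
    {"x":40.6,"y":-15.7,"z":0,"yaw":-0.051},
    {"x":41.4,"y":-13.6,"z":0,"yaw":-0.051}
  ]
}}

```text
time_s: 20.75
position: [591.9, 103.9, 114.1]
orientation: [-179.9, 0.0, 94.8]
force: [-0.4, -0.2, -1.2]
finger_gap: 0.72
```

Call:
{"op": "move_arm", "data": {
  "commands": [
    {"x":42,"y":-11.4,"z":0,"yaw":-0.051},
    {"x":30,"y":-6.6,"z":0,"yaw":-0.051},
    {"x":12.5,"y":-2.2,"z":0,"yaw":-0.004},
    {"x":0,"y":0,"z":0,"yaw":0},
    {"x":0,"y":0,"z":0,"yaw":0}
  ]
}}

```text
time_s: 21.25
position: [563.5, 183.6, 114.5]
orientation: [-180.0, 0.0, 100.7]
force: [-0.4, 0.5, -1.2]
finger_gap: 0.716
```

Call:
{"op": "move_arm", "data": {
  "commands": [
    {"x":0,"y":0,"z":0,"yaw":0},
    {"x":0,"y":0,"z":0,"yaw":0},
    {"x":0,"y":0,"z":0,"yaw":0},
    {"x":0,"y":0,"z":0,"yaw":0}
  ]
}}

```text
time_s: 21.65
position: [563.7, 183.7, 114.9]
orientation: [-180.0, 0.0, 100.7]
force: [0.3, -0.3, -1.1]
finger_gap: 0.724
```

```bash
python3 -c "
from h import *
wr('w12.png')
plan((563.5,184.4,9,100.65),vmax=1000)"
```

```text
[563.7 183.7 114.9] [-180.      0.    100.72] 21.65 [ 17.9  25.  103.1  -0.   51.9   7.2]
from [563.6 183.9 114.9 100.7] rows 1
{"x":0.5,"y":-0.1,"z":105.9,"yaw":0.001},
```

View pics/w12.png

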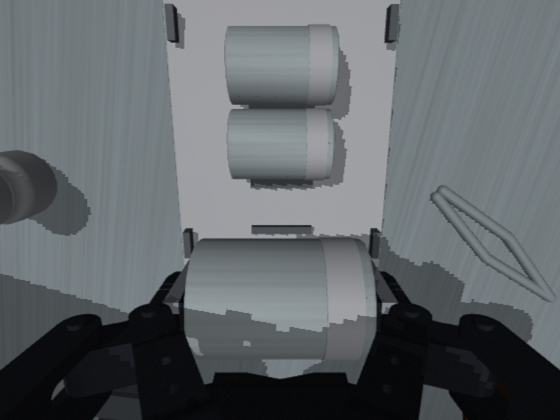

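Call:
{"op": "move_arm", "data": {
  "commands": [
    {"x":0,"y":0,"z":38,"yaw":0},
    {"x":0,"y":0,"z":38,"yaw":0},
    {"x":0,"y":0,"z":16,"yaw":0},
    {"x":0,"y":0,"z":6,"yaw":0},
    {"x":0,"y":0,"z":0,"yaw":0}
  ]
}}

```text
time_s: 22.2
position: [563.5, 184.3, 16.8]
orientation: [-180.0, 0.0, 100.8]
force: [1.2, 0.4, -1.2]
finger_gap: 0.723
```

Call:
{"op": "move_arm", "data": {
  "commands": [
    {"x":0,"y":0,"z":0,"yaw":0},
    {"x":0,"y":0,"z":3,"yaw":0},
    {"x":0,"y":0,"z":2,"yaw":0},
    {"x":0,"y":0,"z":0,"yaw":0},
    {"x":0,"y":0,"z":0,"yaw":0}
  ]
}}

```text
time_s: 22.7
position: [563.6, 184.3, 12.1]
orientation: [180.0, -0.0, 100.8]
force: [0.3, 0.6, -1.5]
finger_gap: 0.722
```

Call:
{"op": "move_arm", "data": {
  "commands": [
    {"x":0,"y":0,"z":1,"yaw":0},
    {"x":0,"y":0,"z":1,"yaw":0},
    {"x":0,"y":0,"z":1.3,"yaw":0},
    {"x":0,"y":0,"z":0,"yaw":0},
    {"x":0,"y":0,"z":0,"yaw":0}
  ]
}}

```text
time_s: 23.2
position: [563.4, 184.3, 8.5]
orientation: [-180.0, 0.0, 100.8]
force: [-0.3, -0.0, -1.1]
finger_gap: 0.718
```

Call:
{"op": "move_arm", "data": {
  "commands": [
    {"x":0,"y":0,"z":0.7,"yaw":0},
    {"x":0,"y":0,"z":0,"yaw":0},
    {"x":0,"y":0,"z":0,"yaw":0}
  ]
}}

```text
time_s: 23.5
position: [563.4, 184.3, 7.9]
orientation: [-180.0, 0.0, 100.8]
force: [-0.2, -0.7, -0.2]
finger_gap: 0.719
```

Call:
{"op": "move_arm", "data": {
  "commands": [
    {"x":0,"y":0,"z":0.5,"yaw":0},
    {"x":0,"y":0,"z":0,"yaw":0},
    {"x":0,"y":0,"z":0,"yaw":0}
  ]
}}

```text
time_s: 23.8
position: [563.5, 184.3, 7.5]
orientation: [180.0, -0.0, 100.8]
force: [0.0, -0.1, 0.1]
finger_gap: 0.718
```

Call:
{"op": "move_arm", "data": {
  "commands": [
    {"x":0,"y":0,"z":0,"yaw":0},
    {"x":0,"y":0,"z":0,"yaw":0},
    {"x":0,"y":0,"z":0,"yaw":0},
    {"x":0,"y":0,"z":0,"yaw":0}
  ],
  "gripper": 85
}}

```text
time_s: 24.2
position: [563.5, 184.3, 7.4]
orientation: [180.0, -0.0, 100.8]
force: [0.1, -0.3, -0.4]
finger_gap: 0.997
```

Call:
{"op": "move_arm", "data": {
  "commands": [
    {"x":0,"y":0,"z":-12,"yaw":0},
    {"x":0,"y":0,"z":-35,"yaw":0},
    {"x":0,"y":0,"z":-45,"yaw":0},
    {"x":0,"y":0,"z":-20,"yaw":0}
  ]
}}

```text
time_s: 24.6
position: [565.2, 184.9, 123.9]
orientation: [179.7, -0.0, 100.8]
force: [0.1, -0.7, 0.0]
finger_gap: 0.993
```

```bash
python3 -c "
from h import *
c=wr('w13.png');P=cloud(c)
for q in [(546.4,275.6),(555,230.4),(563.4,185.2)]:
  x,y,z,a=can(P,*q,30,yaw0=10.65); trayf(x,y)
plan((654.5,-153.7,125,80.4),cur=(563.4,184.3,119,100.7))"
```

```text
[565.2 184.9 123.9] [ 1.7972e+02 -4.0000e-02  1.0077e+02] 24.6 [ 18.   24.3 102.8   0.   52.6   7.2]
can x 546.8 y 276.0 z 30.5 yaw 10.59 len 60.9 n 8003 rms 0.65
  tray frame 0.5 46.3
can x 554.7 y 230.3 z 30.5 yaw 10.76 len 60.9 n 6751 rms 0.62
  tray frame -0.2 -0.0
can x 562.8 y 185.1 z 30.5 yaw 11.01 len 61.1 n 5876 rms 0.62
  tray frame -0.6 -46.0
from [563.4 184.3 119.  100.7] rows 8
{"x":-43.6,"y":3.3,"z":-0.8,"yaw":0.044},
{"x":-43.4,"y":5.3,"z":-0.8,"yaw":0.044},
{"x":-43.2,"y":7.2,"z":-0.8,"yaw":0.044},
{"x":-42.8,"y":9.1,"z":-0.8,"yaw":0.044},
{"x":-42.4,"y":11.0,"z":-0.8,"yaw":0.044},
{"x":-41.8,"y":12.8,"z":-0.8,"yaw":0.044},
{"x":-41.2,"y":14.7,"z":-0.8,"yaw":0.044},
{"x":-40.5,"y":16.5,"z":-0.8,"yaw":0.044},
```

View pics/w13.png

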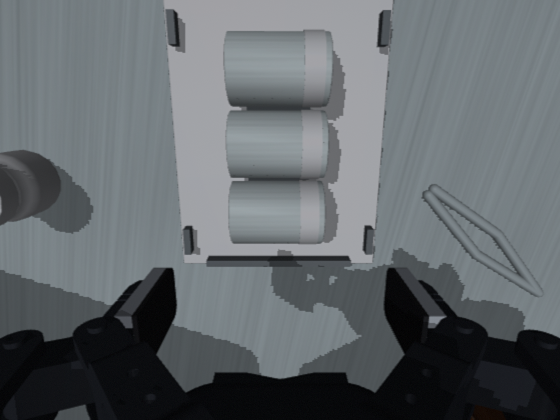

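The bottom layer of three is seated, with cans at (279,68), (278,144) and (278,212). They measure y = -46, 0 and +46 in the tray frame, and their centres are within 0.6 mm end to end. Next is the fourth can.

Call:
{"op": "move_arm", "data": {
  "commands": [
    {"x":-43.6,"y":3.3,"z":-0.8,"yaw":0.044},
    {"x":-43.4,"y":5.3,"z":-0.8,"yaw":0.044},
    {"x":-43.2,"y":7.2,"z":-0.8,"yaw":0.044},
    {"x":-42.8,"y":9.1,"z":-0.8,"yaw":0.044},
    {"x":-42.4,"y":11,"z":-0.8,"yaw":0.044}
  ]
}}

```text
time_s: 25.15
position: [621.0, -28.5, 124.0]
orientation: [180.0, -0.0, 88.1]
force: [1.4, 1.0, 0.1]
finger_gap: 0.996
```

Call:
{"op": "move_arm", "data": {
  "commands": [
    {"x":-41.8,"y":12.8,"z":-0.8,"yaw":0.044},
    {"x":-41.2,"y":14.7,"z":0,"yaw":0.044},
    {"x":-29,"y":12,"z":0,"yaw":0.044},
    {"x":-11.5,"y":4.5,"z":0,"yaw":0},
    {"x":0,"y":0,"z":0,"yaw":0}
  ]
}}

```text
time_s: 25.65
position: [654.7, -154.9, 124.3]
orientation: [180.0, 0.0, 80.5]
force: [0.1, 1.0, -1.2]
finger_gap: 1.0
```

Call:
{"op": "move_arm", "data": {
  "commands": [
    {"x":0,"y":0,"z":0,"yaw":0},
    {"x":0,"y":0,"z":0,"yaw":0},
    {"x":0,"y":0,"z":0,"yaw":0},
    {"x":0,"y":0,"z":0,"yaw":0}
  ]
}}

```text
time_s: 26.05
position: [654.7, -152.5, 124.3]
orientation: [-180.0, -0.0, 80.7]
force: [0.6, 0.0, -0.5]
finger_gap: 0.997
```

```bash
python3 -c "
from h import *
c=wr('w14.png');P=cloud(c)
can(P,644.5,-206.6,28,yaw0=-9.2)
x,y,z,a=can(P,654.5,-153.7,28,yaw0=-9.5)
plan((x,y,4,90+a),vmax=1000)"
```

```text
[ 654.7 -152.5  124.3] [-1.7999e+02 -1.0000e-02  8.0680e+01] 26.05 [-13.2  30.5  92.3   0.   57.3  -3.9]
can x 645.4 y -206.9 z 28.5 yaw -9.62 len 61.0 n 4958 rms 0.64
can x 654.6 y -153.7 z 28.5 yaw -9.71 len 60.9 n 5737 rms 0.62
from [ 654.8 -152.7  124.3   80.7] rows 1
{"x":-1.0,"y":-0.0,"z":120.3,"yaw":0.006},
```

View pics/w14.png

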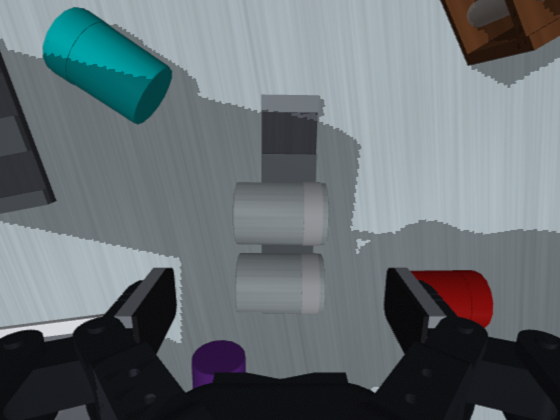

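```bash
python3 -c "
from h import *
c=load('w14')
for u,v in [(414,272),(490,290),(470,320),(205,345),(245,350)]: print(u,v,pt(c,u,v),pt(c,u,v,25))
c=load('w1')
for u,v in [(448,282),(508,285),(478,265),(478,300),(345,303),(345,355),(328,330),(362,330)]: print(u,v,pt(c,u,v),pt(c,u,v,22))
can(cloud(c),*pt(c,478,282)[:2],22); can(cloud(c),*pt(c,345,330)[:2],22)
"
```

```text
414 272 [ 747.56095473 -219.10588622   20.23916037] [ 745.98941259 -216.51555164   25.        ]
490 290 [ 796.0940035  -233.98291108   35.81053517] [ 802.16536824 -240.95363718   25.        ]
470 320 [ 709.62745819 -149.77151561  179.80116056] [ 786.69882695 -264.80602367   25.        ]
205 345 [ 571.90076587 -263.88584729   10.0338754 ] [ 577.36143376 -253.46392831   25.        ]
245 350 [ 6.02170213e+02 -2.81324696e+02  4.68148836e-01] [ 608.02130579 -263.25192248   25.        ]
448 282 [ 730.26237823 -245.71930552   11.02477401] [ 725.16345913 -239.47006701   22.        ]
508 285 [ 8.21813017e+02 -2.66189166e+02  1.70923742e-01] [ 807.60191705 -253.08755914   22.        ]
478 265 [ 776.60444402 -229.02288504    1.33360564] [ 765.13502564 -218.24741754   22.        ]
478 300 [ 7.79812836e+02 -2.86235692e+02 -1.11177431e-01] [ 767.42698591 -272.01816681   22.        ]
345 303 [ 584.66901873 -266.82748498    4.99000233] [ 582.26347286 -256.48745789   22.        ]
345 355 [ 574.22861793 -323.6965199    45.02395499] [ 577.22216329 -342.15273809   22.        ]
328 330 [ 5.57230372e+02 -3.12800981e+02 -9.90119785e-02] [ 555.44541032 -297.32646153   22.        ]
362 330 [ 6.08053313e+02 -3.17932953e+02  5.26035598e-01] [ 603.96269902 -302.63816247   22.        ]
can x 761.5 y -243.3 z 22.2 yaw -8.84 len 62.0 n 1559 rms 2.86
can x 578.8 y -296.2 z 22.2 yaw 78.71 len 61.7 n 1351 rms 2.97
```

Call:
{"op": "move_arm", "data": {
  "commands": [
    {"x":-1,"y":0,"z":40,"yaw":0.006},
    {"x":0,"y":0,"z":45,"yaw":0},
    {"x":0,"y":0,"z":24,"yaw":0},
    {"x":0,"y":0,"z":10,"yaw":0},
    {"x":0,"y":0,"z":0,"yaw":0}
  ]
}}

```text
time_s: 26.6
position: [653.9, -154.1, 4.0]
orientation: [-179.9, -0.0, 80.3]
force: [0.4, 0.1, 0.1]
finger_gap: 0.998
```

Call:
{"op": "move_arm", "data": {
  "commands": [
    {"x":0,"y":0,"z":0,"yaw":0},
    {"x":0,"y":0,"z":0,"yaw":0},
    {"x":0,"y":0,"z":0,"yaw":0},
    {"x":0,"y":0,"z":0,"yaw":0}
  ]
}}

```text
time_s: 27.0
position: [655.2, -154.7, 6.3]
orientation: [179.9, 0.0, 80.3]
force: [0.2, -0.7, -0.8]
finger_gap: 0.996
```

Call:
{"op": "move_arm", "data": {
  "commands": [
    {"x":0,"y":0,"z":0,"yaw":0},
    {"x":0,"y":0,"z":0,"yaw":0},
    {"x":0,"y":0,"z":0,"yaw":0},
    {"x":0,"y":0,"z":0,"yaw":0},
    {"x":0,"y":0,"z":0,"yaw":0}
  ],
  "gripper": 50
}}

```text
time_s: 27.5
position: [654.9, -154.6, 5.7]
orientation: [180.0, 0.0, 80.3]
force: [-1.2, -0.2, 6.5]
finger_gap: 0.723
```

Call:
{"op": "move_arm", "data": {
  "commands": [
    {"x":0,"y":0,"z":-10,"yaw":0},
    {"x":0,"y":0,"z":-25,"yaw":0},
    {"x":0,"y":0,"z":-40,"yaw":0},
    {"x":0,"y":0,"z":-45,"yaw":0},
    {"x":0,"y":0,"z":-20,"yaw":0}
  ]
}}

```text
time_s: 28.0
position: [656.4, -154.9, 149.9]
orientation: [179.7, 0.0, 80.3]
force: [1.0, 0.2, -0.2]
finger_gap: 0.717
```

```bash
python3 -c "
from h import *
plan((559.3,207.0,145,100.65),cur=(654.9,-154.6,145.5,80.3))"
```

```text
from [ 654.9 -154.6  145.5   80.3] rows 9
{"x":37.8,"y":-17.2,"z":0.1,"yaw":-0.039},
{"x":38.5,"y":-15.7,"z":0.1,"yaw":-0.039},
{"x":39.1,"y":-14.2,"z":0.1,"yaw":-0.039},
{"x":39.6,"y":-12.7,"z":0.1,"yaw":-0.039},
{"x":40.1,"y":-11.1,"z":0.1,"yaw":-0.039},
{"x":40.5,"y":-9.5,"z":0.1,"yaw":-0.039},
{"x":40.8,"y":-7.9,"z":0.1,"yaw":-0.039},
{"x":41.1,"y":-6.3,"z":0.1,"yaw":-0.039},
{"x":41.3,"y":-4.6,"z":0.1,"yaw":-0.039},
```

Call:
{"op": "move_arm", "data": {
  "commands": [
    {"x":37.8,"y":-17.2,"z":0,"yaw":-0.039},
    {"x":38.5,"y":-15.7,"z":0,"yaw":-0.039},
    {"x":39.1,"y":-14.2,"z":0,"yaw":-0.039},
    {"x":39.6,"y":-12.7,"z":0,"yaw":-0.039},
    {"x":40.1,"y":-11.1,"z":0,"yaw":-0.039}
  ]
}}

```text
time_s: 28.5
position: [601.1, 48.0, 145.7]
orientation: [180.0, -0.0, 91.5]
force: [0.4, 0.9, -0.5]
finger_gap: 0.719
```

Call:
{"op": "move_arm", "data": {
  "commands": [
    {"x":40.5,"y":-9.5,"z":0,"yaw":-0.039},
    {"x":40.8,"y":-7.9,"z":0,"yaw":-0.039},
    {"x":41.1,"y":-6.3,"z":0,"yaw":-0.039},
    {"x":30,"y":-3.4,"z":0,"yaw":-0.039},
    {"x":11.3,"y":-1.2,"z":0,"yaw":-0.004}
  ]
}}

```text
time_s: 29.0
position: [558.6, 210.0, 145.6]
orientation: [180.0, -0.0, 100.8]
force: [-0.2, 0.9, -0.5]
finger_gap: 0.717
```

Call:
{"op": "move_arm", "data": {
  "commands": [
    {"x":0,"y":0,"z":0,"yaw":0},
    {"x":0,"y":0,"z":0,"yaw":0},
    {"x":0,"y":0,"z":0,"yaw":0},
    {"x":0,"y":0,"z":0,"yaw":0}
  ]
}}

```text
time_s: 29.4
position: [559.9, 206.1, 145.2]
orientation: [-180.0, 0.0, 100.5]
force: [0.1, -0.2, 0.2]
finger_gap: 0.715
```

```bash
python3 -c "
from h import *
wr('w15.png')
plan((559.3,207.0,46.5,100.65),vmax=1000)"
```

```text
[559.9 206.1 145.2] [-1.800e+02  1.000e-02  1.005e+02] 29.4 [ 20.1  23.1 101.5  -0.   55.4   9.6]
from [559.9 206.3 145.2 100.5] rows 1
{"x":0.8,"y":-0.4,"z":98.7,"yaw":-0.003},
```

View pics/w15.png

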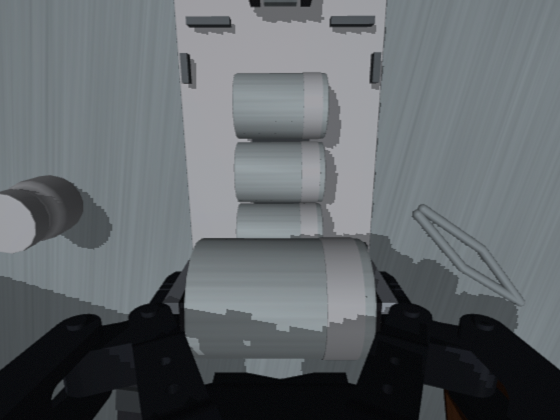

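Can 4 is held over the gap between slots 1 and 2, straight with the row below it. I lower it to the saddle.

Call:
{"op": "move_arm", "data": {
  "commands": [
    {"x":0.7,"y":-0.4,"z":38,"yaw":-0.003},
    {"x":0,"y":0,"z":36,"yaw":0},
    {"x":0,"y":0,"z":14,"yaw":0},
    {"x":0,"y":0,"z":4,"yaw":0},
    {"x":0,"y":0,"z":0,"yaw":0}
  ]
}}

```text
time_s: 29.95
position: [559.4, 207.8, 53.5]
orientation: [-180.0, 0.0, 100.8]
force: [-0.2, -0.2, -0.5]
finger_gap: 0.722
```

Call:
{"op": "move_arm", "data": {
  "commands": [
    {"x":0,"y":0,"z":0,"yaw":0},
    {"x":0,"y":0,"z":2,"yaw":0},
    {"x":0,"y":0,"z":2,"yaw":0},
    {"x":0,"y":0,"z":0,"yaw":0},
    {"x":0,"y":0,"z":0,"yaw":0}
  ]
}}

```text
time_s: 30.45
position: [559.1, 208.0, 49.4]
orientation: [180.0, -0.0, 100.8]
force: [-0.2, 0.4, -0.2]
finger_gap: 0.718
```

Call:
{"op": "move_arm", "data": {
  "commands": [
    {"x":-0.8,"y":0.2,"z":1,"yaw":0},
    {"x":0,"y":0,"z":1,"yaw":0},
    {"x":0,"y":0,"z":1,"yaw":0},
    {"x":0,"y":0,"z":0,"yaw":0},
    {"x":0,"y":0,"z":0,"yaw":0}
  ]
}}

```text
time_s: 30.95
position: [559.3, 207.2, 46.1]
orientation: [-180.0, 0.0, 100.8]
force: [1.3, 0.6, -1.3]
finger_gap: 0.721
```

Call:
{"op": "move_arm", "data": {
  "commands": [
    {"x":0,"y":0,"z":0.6,"yaw":0},
    {"x":0,"y":0,"z":0,"yaw":0},
    {"x":0,"y":0,"z":0,"yaw":0},
    {"x":0,"y":0,"z":0,"yaw":0}
  ]
}}

```text
time_s: 31.35
position: [559.4, 207.3, 45.6]
orientation: [180.0, -0.0, 100.8]
force: [-1.2, -0.2, -2.1]
finger_gap: 0.719
```

Call:
{"op": "move_arm", "data": {
  "commands": [
    {"x":0,"y":0,"z":0.5,"yaw":0},
    {"x":0,"y":0,"z":0,"yaw":0},
    {"x":0,"y":0,"z":0,"yaw":0},
    {"x":0,"y":0,"z":0,"yaw":0}
  ]
}}

```text
time_s: 31.75
position: [559.5, 207.1, 45.4]
orientation: [180.0, 0.0, 100.8]
force: [-1.3, -2.1, 6.0]
finger_gap: 0.718
```

Call:
{"op": "move_arm", "data": {
  "commands": [
    {"x":0,"y":0,"z":0,"yaw":0},
    {"x":0,"y":0,"z":0,"yaw":0},
    {"x":0,"y":0,"z":0,"yaw":0},
    {"x":0,"y":0,"z":0,"yaw":0}
  ],
  "gripper": 85
}}

```text
time_s: 32.15
position: [559.3, 207.3, 44.9]
orientation: [-180.0, -0.0, 100.8]
force: [0.2, -0.4, -0.6]
finger_gap: 0.996
```

Call:
{"op": "move_arm", "data": {
  "commands": [
    {"x":0,"y":0,"z":-8,"yaw":0},
    {"x":0,"y":0,"z":-25,"yaw":0},
    {"x":0,"y":0,"z":-40,"yaw":0},
    {"x":0,"y":0,"z":-32,"yaw":0}
  ]
}}

```text
time_s: 32.55
position: [559.5, 207.3, 152.2]
orientation: [180.0, -0.0, 100.8]
force: [0.1, 0.8, -0.1]
finger_gap: 0.999
```

```bash
python3 -c "
from h import *
c=wr('w16.png');P=cloud(c)
x,y,z,a=can(P,559.2,207.8,67.5,yaw0=10.65); trayf(x,y)
for q in [(546.4,275.6)]:
  x,y,z,a=can(P,*q,30,yaw0=10.65); trayf(x,y)
plan((645.4,-206.9,125,80.4),cur=(559.4,207.2,149,100.7))"
```

```text
[559.5 207.3 152.2] [ 1.7997e+02 -1.0000e-02  1.0077e+02] 32.55 [ 20.2  22.6 101.2   0.   56.2   9.4]
can x 558.7 y 207.6 z 68.0 yaw 11.00 len 60.9 n 6346 rms 0.60
  tray frame -0.4 -23.1
can x 546.7 y 275.9 z 30.5 yaw 10.69 len 61.2 n 5809 rms 0.65
  tray frame 0.3 46.3
from [559.4 207.2 149.  100.7] rows 10
{"x":-42.3,"y":0.8,"z":2.4,"yaw":0.035},
{"x":-42.2,"y":2.3,"z":2.4,"yaw":0.035},
{"x":-42.1,"y":3.8,"z":2.4,"yaw":0.035},
{"x":-42.0,"y":5.2,"z":2.4,"yaw":0.035},
{"x":-41.8,"y":6.7,"z":2.4,"yaw":0.035},
{"x":-41.5,"y":8.2,"z":2.4,"yaw":0.035},
{"x":-41.2,"y":9.7,"z":2.4,"yaw":0.035},
{"x":-40.8,"y":11.1,"z":2.4,"yaw":0.035},
{"x":-40.4,"y":12.6,"z":2.4,"yaw":0.035},
{"x":-39.9,"y":14.0,"z":2.4,"yaw":0.035},
```

View pics/w16.png

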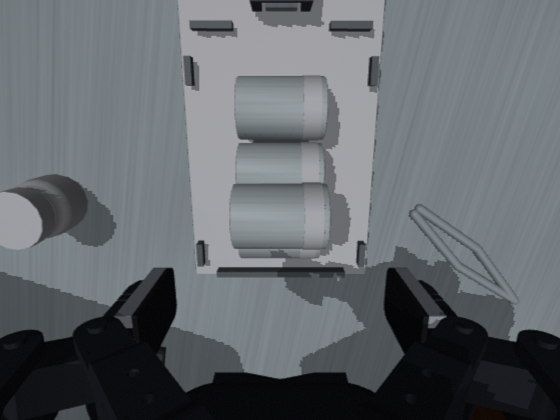

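Can 4 sits in the saddle of slot 4 at (280,217). It measures (-0.4,-23.1) in the tray frame at z 68. I go for the fifth.

Call:
{"op": "move_arm", "data": {
  "commands": [
    {"x":-42.3,"y":0.8,"z":0,"yaw":0.035},
    {"x":-42.2,"y":2.3,"z":2,"yaw":0.035},
    {"x":-42.1,"y":3.8,"z":3,"yaw":0.035},
    {"x":-42,"y":5.2,"z":3,"yaw":0.035},
    {"x":-41.8,"y":6.7,"z":3,"yaw":0.035}
  ]
}}

```text
time_s: 33.1
position: [603.1, -1.3, 139.5]
orientation: [180.0, -0.0, 90.7]
force: [1.3, 0.5, -0.9]
finger_gap: 0.997
```

Call:
{"op": "move_arm", "data": {
  "commands": [
    {"x":-41.5,"y":8.2,"z":3,"yaw":0.035},
    {"x":-41.2,"y":9.7,"z":3,"yaw":0.035},
    {"x":-40.8,"y":11.1,"z":3,"yaw":0.035},
    {"x":-40.4,"y":12.6,"z":2.4,"yaw":0.035},
    {"x":-28,"y":10,"z":0,"yaw":0.035}
  ]
}}

```text
time_s: 33.6
position: [644.5, -197.0, 127.7]
orientation: [180.0, 0.0, 80.6]
force: [0.2, 0.2, 0.0]
finger_gap: 1.0
```

Call:
{"op": "move_arm", "data": {
  "commands": [
    {"x":-12,"y":4,"z":0,"yaw":0},
    {"x":0,"y":0,"z":0,"yaw":0},
    {"x":0,"y":0,"z":0,"yaw":0},
    {"x":0,"y":0,"z":0,"yaw":0},
    {"x":0,"y":0,"z":0,"yaw":0}
  ]
}}

```text
time_s: 34.1
position: [646.3, -205.3, 127.9]
orientation: [-180.0, -0.0, 80.8]
force: [-0.2, -0.4, -0.5]
finger_gap: 0.994
```

```bash
python3 -c "
from h import *
c=wr('w17.png');P=cloud(c)
x,y,z,a=can(P,645.4,-206.9,28,yaw0=-9.6)
plan((x,y,4,90+a),vmax=1000)
c=cam('top'); cv2.imwrite('pics/t17.png',c['img'])"
```

```text
[ 646.3 -205.3  127.9] [-1.7999e+02 -1.0000e-02  8.0820e+01] 34.1 [-17.8  30.7  91.3   0.   58.   -8.6]
can x 645.5 y -206.9 z 28.5 yaw -9.70 len 61.1 n 5575 rms 0.62
from [ 646.4 -205.5  127.9   80.8] rows 1
{"x":-1.5,"y":-0.7,"z":123.9,"yaw":0.009},
```

View pics/w17.png

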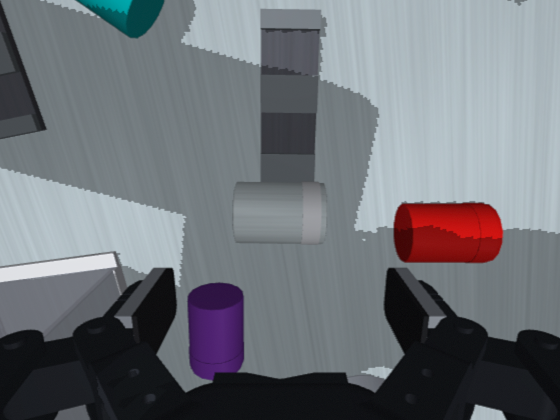

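The last can in rack B is at (280,212). The purple (216,330), the red (447,232) and the cover's corner (117,258) stay clear of the fingers.

Call:
{"op": "move_arm", "data": {
  "commands": [
    {"x":-1,"y":-0.7,"z":40,"yaw":0.009},
    {"x":0,"y":0,"z":45,"yaw":0},
    {"x":0,"y":0,"z":27,"yaw":0},
    {"x":0,"y":0,"z":10,"yaw":0},
    {"x":0,"y":0,"z":0,"yaw":0}
  ]
}}

```text
time_s: 34.7
position: [644.7, -207.1, 4.5]
orientation: [-179.9, -0.0, 80.2]
force: [0.0, 0.1, 0.5]
finger_gap: 0.995
```

Call:
{"op": "move_arm", "data": {
  "commands": [
    {"x":0,"y":0,"z":0,"yaw":0},
    {"x":0,"y":0,"z":0,"yaw":0},
    {"x":0,"y":0,"z":0,"yaw":0},
    {"x":0,"y":0,"z":0,"yaw":0}
  ]
}}

```text
time_s: 35.1
position: [646.2, -207.9, 6.9]
orientation: [179.9, 0.0, 80.2]
force: [-0.6, -0.1, -0.3]
finger_gap: 0.996
```

Call:
{"op": "move_arm", "data": {
  "commands": [
    {"x":0,"y":0,"z":0,"yaw":0},
    {"x":0,"y":0,"z":0,"yaw":0},
    {"x":0,"y":0,"z":0,"yaw":0},
    {"x":0,"y":0,"z":0,"yaw":0},
    {"x":0,"y":0,"z":0,"yaw":0}
  ],
  "gripper": 50
}}

```text
time_s: 35.6
position: [645.8, -207.8, 6.3]
orientation: [180.0, 0.0, 80.2]
force: [-0.6, 1.0, 5.7]
finger_gap: 0.717
```

Call:
{"op": "move_arm", "data": {
  "commands": [
    {"x":0,"y":0,"z":-10,"yaw":0},
    {"x":0,"y":0,"z":-25,"yaw":0},
    {"x":0,"y":0,"z":-40,"yaw":0},
    {"x":0,"y":0,"z":-45,"yaw":0},
    {"x":0,"y":0,"z":-30,"yaw":0}
  ]
}}

```text
time_s: 36.1
position: [646.3, -207.9, 159.3]
orientation: [179.8, 0.0, 80.2]
force: [0.5, -0.1, -0.4]
finger_gap: 0.72
```

```bash
python3 -c "
from h import *
plan((550.8,252.1,156,100.65),cur=(645.8,-207.8,156,80.2))"
```

```text
from [ 645.8 -207.8  156.    80.2] rows 11
{"x":39.7,"y":-15.6,"z":-0.0,"yaw":-0.032},
{"x":40.2,"y":-14.3,"z":-0.0,"yaw":-0.032},
{"x":40.7,"y":-13.0,"z":-0.0,"yaw":-0.032},
{"x":41.1,"y":-11.7,"z":-0.0,"yaw":-0.032},
{"x":41.4,"y":-10.4,"z":-0.0,"yaw":-0.032},
{"x":41.7,"y":-9.0,"z":-0.0,"yaw":-0.032},
{"x":42.0,"y":-7.6,"z":-0.0,"yaw":-0.032},
{"x":42.2,"y":-6.3,"z":-0.0,"yaw":-0.032},
{"x":42.4,"y":-4.9,"z":-0.0,"yaw":-0.032},
{"x":42.5,"y":-3.5,"z":-0.0,"yaw":-0.032},
{"x":42.6,"y":-2.1,"z":-0.0,"yaw":-0.032},
```

Call:
{"op": "move_arm", "data": {
  "commands": [
    {"x":39.7,"y":-15.6,"z":0,"yaw":-0.032},
    {"x":40.2,"y":-14.3,"z":0,"yaw":-0.032},
    {"x":40.7,"y":-13,"z":0,"yaw":-0.032},
    {"x":41.1,"y":-11.7,"z":0,"yaw":-0.032},
    {"x":41.4,"y":-10.4,"z":0,"yaw":-0.032}
  ]
}}

```text
time_s: 36.6
position: [601.8, 2.9, 156.1]
orientation: [180.0, -0.0, 89.4]
force: [1.1, -0.4, -0.2]
finger_gap: 0.713
```

Call:
{"op": "move_arm", "data": {
  "commands": [
    {"x":41.7,"y":-9,"z":0,"yaw":-0.032},
    {"x":42,"y":-7.6,"z":0,"yaw":-0.032},
    {"x":42.2,"y":-6.3,"z":0,"yaw":-0.032},
    {"x":42.4,"y":-4.9,"z":0,"yaw":-0.032},
    {"x":42.5,"y":-3.5,"z":0,"yaw":-0.032}
  ]
}}

```text
time_s: 37.1
position: [559.4, 212.1, 156.2]
orientation: [180.0, -0.0, 98.6]
force: [0.3, -0.6, -2.7]
finger_gap: 0.725
```

Call:
{"op": "move_arm", "data": {
  "commands": [
    {"x":30,"y":-1.5,"z":0,"yaw":-0.032},
    {"x":12.6,"y":-0.6,"z":0,"yaw":-0.004},
    {"x":0,"y":0,"z":0,"yaw":0},
    {"x":0,"y":0,"z":0,"yaw":0},
    {"x":0,"y":0,"z":0,"yaw":0}
  ]
}}

```text
time_s: 37.6
position: [551.5, 250.8, 155.7]
orientation: [-180.0, 0.0, 100.5]
force: [0.3, -0.0, 0.1]
finger_gap: 0.719
```

Call:
{"op": "move_arm", "data": {
  "commands": [
    {"x":0,"y":0,"z":0,"yaw":0},
    {"x":0,"y":0,"z":0,"yaw":0},
    {"x":0,"y":0,"z":0,"yaw":0}
  ]
}}

```text
time_s: 37.9
position: [551.4, 251.6, 155.7]
orientation: [-180.0, 0.0, 100.5]
force: [-0.6, -0.9, -0.3]
finger_gap: 0.718
```

```bash
python3 -c "
from h import *
wr('w18.png')
plan((550.8,252.1,46.5,100.65),vmax=1000)"
```

```text
[551.4 251.6 155.7] [-180.      0.    100.55] 37.9 [24.4 23.1 99.8 -0.  57.  13.8]
from [551.4 251.8 155.7 100.6] rows 1
{"x":0.4,"y":-0.5,"z":109.2,"yaw":-0.002},
```

View pics/w18.png

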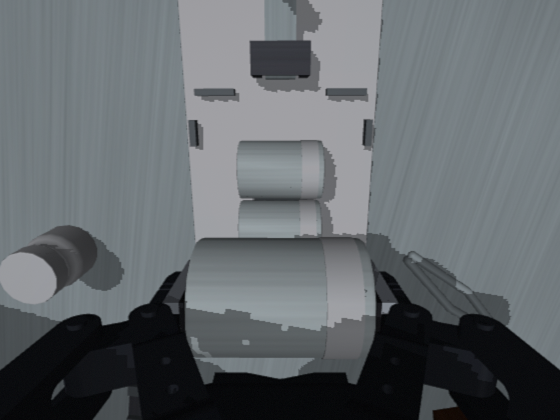

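Call:
{"op": "move_arm", "data": {
  "commands": [
    {"x":0,"y":-0.5,"z":40,"yaw":-0.002},
    {"x":0,"y":0,"z":42,"yaw":0},
    {"x":0,"y":0,"z":15,"yaw":0},
    {"x":0,"y":0,"z":0,"yaw":0},
    {"x":0,"y":0,"z":0,"yaw":0}
  ]
}}

```text
time_s: 38.45
position: [551.5, 252.4, 59.7]
orientation: [179.9, -0.0, 100.7]
force: [0.4, -0.3, -0.0]
finger_gap: 0.717
```

Call:
{"op": "move_arm", "data": {
  "commands": [
    {"x":0,"y":0,"z":0,"yaw":0},
    {"x":0,"y":0,"z":0,"yaw":0},
    {"x":0,"y":0,"z":0,"yaw":0}
  ]
}}

```text
time_s: 38.75
position: [551.5, 252.5, 59.9]
orientation: [179.9, -0.0, 100.7]
force: [0.6, 0.1, -1.6]
finger_gap: 0.722
```

Call:
{"op": "move_arm", "data": {
  "commands": [
    {"x":0,"y":-0.5,"z":6,"yaw":0},
    {"x":0,"y":0,"z":4,"yaw":0},
    {"x":0,"y":0,"z":2.5,"yaw":0},
    {"x":0,"y":0,"z":0,"yaw":0},
    {"x":0,"y":0,"z":0,"yaw":0}
  ]
}}

```text
time_s: 39.25
position: [550.1, 252.0, 45.9]
orientation: [-180.0, 0.0, 100.7]
force: [0.3, 0.4, -1.2]
finger_gap: 0.718
```

Call:
{"op": "move_arm", "data": {
  "commands": [
    {"x":0,"y":0,"z":0.6,"yaw":0},
    {"x":0,"y":0,"z":0,"yaw":0},
    {"x":0,"y":0,"z":0,"yaw":0},
    {"x":0,"y":0,"z":0,"yaw":0}
  ]
}}

```text
time_s: 39.65
position: [550.3, 252.1, 45.8]
orientation: [180.0, -0.0, 100.7]
force: [-1.7, 0.7, 4.9]
finger_gap: 0.715
```

Call:
{"op": "move_arm", "data": {
  "commands": [
    {"x":0,"y":0,"z":0,"yaw":0},
    {"x":0,"y":0,"z":0,"yaw":0},
    {"x":0,"y":0,"z":0,"yaw":0},
    {"x":0,"y":0,"z":0,"yaw":0}
  ],
  "gripper": 85
}}

```text
time_s: 40.05
position: [550.3, 251.9, 45.5]
orientation: [-180.0, 0.0, 100.7]
force: [0.4, 0.6, -0.1]
finger_gap: 0.998
```

Call:
{"op": "move_arm", "data": {
  "commands": [
    {"x":0,"y":0,"z":-8,"yaw":0},
    {"x":0,"y":0,"z":-25,"yaw":0},
    {"x":0,"y":0,"z":-45,"yaw":0},
    {"x":0,"y":0,"z":-45,"yaw":0},
    {"x":0,"y":0,"z":-20,"yaw":0}
  ]
}}

```text
time_s: 40.55
position: [552.0, 252.8, 193.6]
orientation: [179.7, -0.1, 100.7]
force: [0.4, -0.1, 0.2]
finger_gap: 0.993
```

Call:
{"op": "move_arm", "data": {
  "commands": [
    {"x":0,"y":0,"z":0,"yaw":0},
    {"x":0,"y":0,"z":0,"yaw":0},
    {"x":0,"y":0,"z":0,"yaw":0},
    {"x":0,"y":0,"z":0,"yaw":0}
  ]
}}

```text
time_s: 40.95
position: [549.5, 251.6, 187.1]
orientation: [-179.9, 0.0, 100.7]
force: [0.5, 0.2, 0.4]
finger_gap: 0.998
```

```bash
python3 -c "
from h import *
c=wr('w19.png');P=cloud(c)
for q in [(559.2,207.8),(550.6,253)]:
  x,y,z,a=can(P,*q,67.5,yaw0=10.65); trayf(x,y)
x,y,z,a=can(P,546.4,275.6,30,yaw0=10.65); trayf(x,y)
t=save('top','t19.png'); s=save('side','s19.png')
P=cloud(t).reshape(-1,3)
m=(P[:,2]>115)&(P[:,2]<150)&(P[:,1]<-180)&(P[:,1]>-480)&(P[:,0]<600)&(P[:,0]>280)
print(m.sum(), cv2.minAreaRect(P[m][:,:2].astype(np.float32)))
m=(P[:,2]>152)&(P[:,2]<175)&(P[:,1]<-180)&(P[:,1]>-480)&(P[:,0]<600)&(P[:,0]>280)
print(m.sum(), cv2.minAreaRect(P[m][:,:2].astype(np.float32)))
"
```

```text
[549.5 251.6 187.1] [-1.7986e+02  4.0000e-02  1.0071e+02] 40.95 [24.5 21.  98.5 -0.  60.6 13.7]
can x 558.8 y 207.8 z 68.0 yaw 11.11 len 60.9 n 4279 rms 0.63
  tray frame -0.3 -23.0
can x 549.5 y 253.0 z 67.9 yaw 10.91 len 60.8 n 4797 rms 0.62
  tray frame -1.1 23.2
can x 546.7 y 276.0 z 30.5 yaw 11.31 len 61.6 n 2657 rms 0.68
  tray frame 0.4 46.3
3776 ((443.92327880859375, -316.90533447265625), (165.4796600341797, 118.53933715820312), 88.71892547607422)
255 ((443.449462890625, -316.2254638671875), (75.23385620117188, 13.093338012695312), 88.77688598632812)
```

View pics/w19.png

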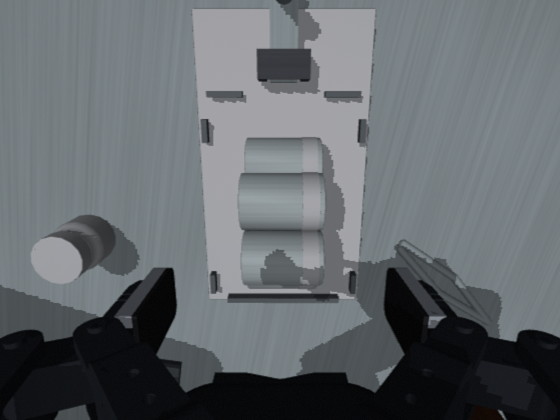

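View pics/t19.png

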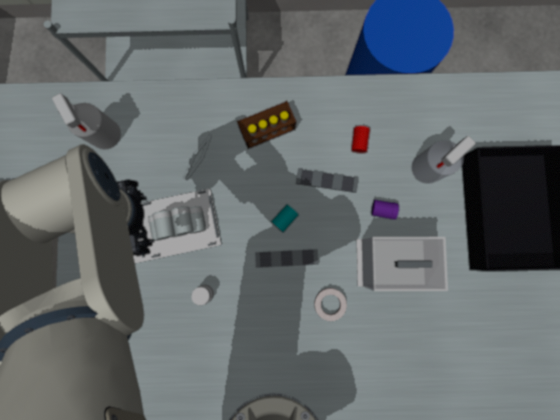

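All five cans are stacked, with the top ones at (282,201) and (283,258) and the bottom one visible at (283,157). Both racks are empty. The cover is still at (403,264) in the top view. I go look at its handle close up.

```bash
python3 -c "
from h import *
plan((443.7,-316.5,290,88.7),cur=(550,252,247,100.7))"
```

```text
from [550.  252.  247.  100.7] rows 13
{"x":-41.5,"y":-16.2,"z":-3.3,"yaw":0.016},
{"x":-41.7,"y":-15.5,"z":-3.3,"yaw":0.016},
{"x":-42.0,"y":-14.8,"z":-3.3,"yaw":0.016},
{"x":-42.2,"y":-14.1,"z":-3.3,"yaw":0.016},
{"x":-42.4,"y":-13.5,"z":-3.3,"yaw":0.016},
{"x":-42.6,"y":-12.8,"z":-3.3,"yaw":0.016},
{"x":-42.8,"y":-12.1,"z":-3.3,"yaw":0.016},
{"x":-43.0,"y":-11.4,"z":-3.3,"yaw":0.016},
{"x":-43.2,"y":-10.7,"z":-3.3,"yaw":0.016},
{"x":-43.4,"y":-10.0,"z":-3.3,"yaw":0.016},
{"x":-43.5,"y":-9.3,"z":-3.3,"yaw":0.016},
{"x":-43.7,"y":-8.6,"z":-3.3,"yaw":0.016},
{"x":-43.8,"y":-7.9,"z":-3.3,"yaw":0.016},
```

Call:
{"op": "move_arm", "data": {
  "commands": [
    {"x":0,"y":0,"z":-20,"yaw":0},
    {"x":0,"y":0,"z":-40,"yaw":0}
  ]
}}

```text
time_s: 41.3
position: [548.3, 251.1, 245.7]
orientation: [-179.6, 0.1, 100.7]
force: [1.2, -0.8, 0.5]
finger_gap: 0.995
```

Call:
{"op": "move_arm", "data": {
  "commands": [
    {"x":-41.5,"y":-16.2,"z":-3.3,"yaw":0.016},
    {"x":-41.7,"y":-15.5,"z":-3.3,"yaw":0.016},
    {"x":-42,"y":-14.8,"z":-3.3,"yaw":0.016},
    {"x":-42.2,"y":-14.1,"z":-3.3,"yaw":0.016},
    {"x":-42.4,"y":-13.5,"z":-3.3,"yaw":0.016}
  ]
}}

```text
time_s: 41.8
position: [508.8, 31.7, 265.0]
orientation: [-180.0, 0.0, 96.1]
force: [1.3, 0.3, 0.1]
finger_gap: 0.996
```

Call:
{"op": "move_arm", "data": {
  "commands": [
    {"x":-42.6,"y":-12.8,"z":-3.3,"yaw":0.016},
    {"x":-42.8,"y":-12.1,"z":-3.3,"yaw":0.016},
    {"x":-43,"y":-11.4,"z":-3.3,"yaw":0.016},
    {"x":-43.2,"y":-10.7,"z":-3.3,"yaw":0.016},
    {"x":-43.4,"y":-10,"z":-3.3,"yaw":0.016}
  ]
}}

```text
time_s: 42.3
position: [468.0, -187.1, 281.6]
orientation: [-180.0, -0.0, 91.5]
force: [0.8, -0.2, -0.7]
finger_gap: 0.996
```

Call:
{"op": "move_arm", "data": {
  "commands": [
    {"x":-43.5,"y":-9.3,"z":-3.3,"yaw":0.016},
    {"x":-43.7,"y":-8.6,"z":-3.3,"yaw":0.016},
    {"x":-30,"y":-6,"z":-3.3,"yaw":0.016},
    {"x":-13,"y":-2,"z":0,"yaw":0},
    {"x":0,"y":0,"z":0,"yaw":0}
  ],
  "gripper": 55
}}

```text
time_s: 42.8
position: [443.7, -317.0, 291.0]
orientation: [-180.0, -0.0, 88.7]
force: [0.1, 0.6, 0.9]
finger_gap: 0.647
```

Call:
{"op": "move_arm", "data": {
  "commands": [
    {"x":0,"y":0,"z":0,"yaw":0},
    {"x":0,"y":0,"z":0,"yaw":0},
    {"x":0,"y":0,"z":0,"yaw":0},
    {"x":0,"y":0,"z":0,"yaw":0}
  ]
}}

```text
time_s: 43.2
position: [444.4, -315.1, 291.6]
orientation: [180.0, -0.0, 88.9]
force: [-0.8, 0.4, -0.5]
finger_gap: 0.641
```

```bash
python3 -c "
from h import *
c=wr('w20.png');P=cloud(c)
Q=P[:270].reshape(-1,3); Q=Q[np.isfinite(Q[:,0])]
for lo,hi in((152,175),(120,140)):
  m=(Q[:,2]>lo)&(Q[:,2]<hi)&(np.hypot(Q[:,0]-444,Q[:,1]+316)<110)
  print(m.sum(),np.median(Q[m][:,2]), cv2.minAreaRect(Q[m][:,:2].astype(np.float32)))
"
```

```text
[ 444.4 -315.1  291.6] [179.99  -0.    88.87] 43.2 [-35.5   9.9  99.5   0.   70.6 -34.4]
1869 166.47848014921396 ((444.0966491699219, -317.8839111328125), (75.13722229003906, 15.598148345947266), 88.40139770507812)
21886 132.72978014178904 ((444.0169372558594, -313.17877197265625), (153.49600219726562, 120.44500732421875), 88.8692855834961)
```

View pics/w20.png

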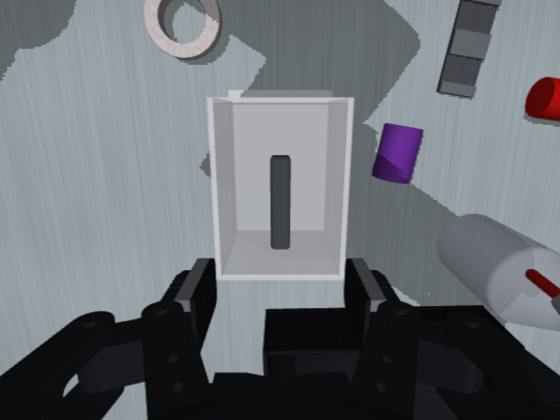

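The handle bar is at (281,202) and the lip shows beyond the +y edge at (280,94). The handle centre measures (444.1,-317.9) with its long axis at 88.6°.

Call:
{"op": "move_arm", "data": {
  "commands": [
    {"x":-2.6,"y":-0.3,"z":40,"yaw":0.004},
    {"x":0,"y":0,"z":45,"yaw":0},
    {"x":0,"y":0,"z":25,"yaw":0},
    {"x":0,"y":0,"z":0,"yaw":0},
    {"x":0,"y":0,"z":0,"yaw":0}
  ]
}}

```text
time_s: 43.75
position: [444.0, -318.5, 182.1]
orientation: [-180.0, -0.0, 88.6]
force: [-0.1, 0.6, 0.7]
finger_gap: 0.64
```

Call:
{"op": "move_arm", "data": {
  "commands": [
    {"x":0,"y":0,"z":0,"yaw":0},
    {"x":0,"y":0,"z":0,"yaw":0},
    {"x":0,"y":0,"z":0,"yaw":0}
  ]
}}

```text
time_s: 44.05
position: [444.3, -318.9, 182.8]
orientation: [179.9, 0.1, 88.6]
force: [0.8, -1.3, 0.5]
finger_gap: 0.643
```

```bash
python3 -c "
from h import *
c=wr('w21.png');P=cloud(c)
Q=P[:].reshape(-1,3); Q=Q[np.isfinite(Q[:,0])]
for lo,hi in((155,175),):
  m=(Q[:,2]>lo)&(Q[:,2]<hi)&(np.abs(Q[:,0]-444)<18)&(np.abs(Q[:,1]+317)<60)
  print(m.sum(),np.median(Q[m][:,2]), cv2.minAreaRect(Q[m][:,:2].astype(np.float32)))
"
```

```text
[ 444.3 -318.9  182.8] [1.799e+02 7.000e-02 8.857e+01] 44.05 [-35.8  16.3 106.   -0.   57.6 -34.4]
4706 166.4025311647984 ((443.98126220703125, -317.96929931640625), (75.43816375732422, 16.027315139770508), 88.70323944091797)
```

View pics/w21.png

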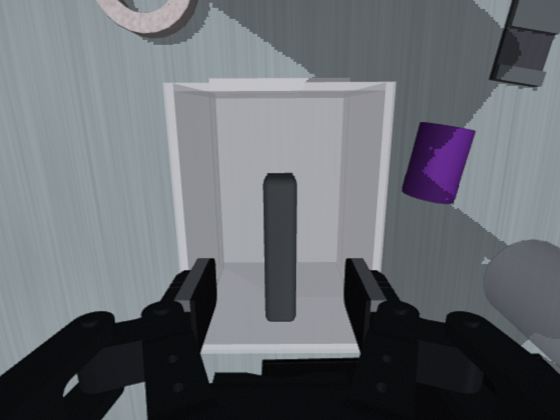

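The bar is centred between the fingers, at columns 264–297. I go down and grip it.

Call:
{"op": "move_arm", "data": {
  "commands": [
    {"x":0.7,"y":-0.2,"z":20,"yaw":0},
    {"x":0,"y":0,"z":14,"yaw":0},
    {"x":0,"y":0,"z":6,"yaw":0},
    {"x":0,"y":0,"z":0,"yaw":0},
    {"x":0,"y":0,"z":0,"yaw":0}
  ]
}}

```text
time_s: 44.6
position: [443.7, -318.0, 141.7]
orientation: [180.0, 0.0, 88.6]
force: [-0.4, -0.4, 0.1]
finger_gap: 0.645
```

Call:
{"op": "move_arm", "data": {
  "commands": [
    {"x":0,"y":0,"z":0,"yaw":0},
    {"x":0,"y":0,"z":0,"yaw":0},
    {"x":0,"y":0,"z":0,"yaw":0}
  ]
}}

```text
time_s: 44.9
position: [443.7, -318.0, 141.9]
orientation: [180.0, 0.0, 88.6]
force: [0.7, -0.1, -0.5]
finger_gap: 0.645
```

Call:
{"op": "move_arm", "data": {
  "commands": [
    {"x":0,"y":0,"z":0,"yaw":0},
    {"x":0,"y":0,"z":0,"yaw":0},
    {"x":0,"y":0,"z":0,"yaw":0},
    {"x":0,"y":0,"z":0,"yaw":0},
    {"x":0,"y":0,"z":0,"yaw":0}
  ],
  "gripper": 5
}}

```text
time_s: 45.4
position: [443.9, -318.0, 141.7]
orientation: [180.0, 0.0, 88.6]
force: [1.6, -0.6, 0.0]
finger_gap: 0.173
```

Call:
{"op": "move_arm", "data": {
  "commands": [
    {"x":0,"y":0,"z":0,"yaw":0},
    {"x":0,"y":0,"z":0,"yaw":0},
    {"x":0,"y":0,"z":0,"yaw":0}
  ]
}}

```text
time_s: 45.7
position: [443.8, -318.0, 141.7]
orientation: [180.0, 0.0, 88.6]
force: [2.8, -0.2, 1.5]
finger_gap: 0.18
```

Call:
{"op": "move_arm", "data": {
  "commands": [
    {"x":0,"y":0,"z":-6,"yaw":0},
    {"x":0,"y":0,"z":-14,"yaw":0},
    {"x":0,"y":0,"z":-25,"yaw":0},
    {"x":0,"y":0,"z":-30,"yaw":0},
    {"x":0,"y":0,"z":-30,"yaw":0}
  ]
}}

```text
time_s: 46.2
position: [442.7, -317.4, 247.9]
orientation: [-179.9, -0.0, 88.6]
force: [0.6, -0.9, -4.1]
finger_gap: 0.176
```

Call:
{"op": "move_arm", "data": {
  "commands": [
    {"x":0,"y":0,"z":-20,"yaw":0},
    {"x":0,"y":0,"z":-10,"yaw":0},
    {"x":0,"y":0,"z":0,"yaw":0},
    {"x":0,"y":0,"z":0,"yaw":0},
    {"x":0,"y":0,"z":0,"yaw":0}
  ]
}}

```text
time_s: 46.7
position: [442.7, -317.3, 275.1]
orientation: [-179.9, -0.1, 88.6]
force: [0.5, -0.1, -3.7]
finger_gap: 0.175
```

```bash
python3 -c "
from h import *
c=wr('w22.png');save('side','s22.png')
plan((554.9,230.4,277,100.65),cur=(443.8,-318,276.7,88.6),vmax=36)"
```

```text
[ 442.7 -317.3  275.1] [-1.7988e+02 -8.0000e-02  8.8570e+01] 46.7 [-35.8  10.8 100.5  -0.   68.8 -34.4]
from [ 443.8 -318.   276.7   88.6] rows 16
{"x":34.4,"y":6.1,"z":-0.0,"yaw":-0.013},
{"x":34.4,"y":6.6,"z":-0.0,"yaw":-0.013},
{"x":34.3,"y":7.0,"z":-0.0,"yaw":-0.013},
{"x":34.2,"y":7.5,"z":-0.0,"yaw":-0.013},
{"x":34.1,"y":7.9,"z":-0.0,"yaw":-0.013},
{"x":34.0,"y":8.4,"z":-0.0,"yaw":-0.013},
{"x":33.8,"y":8.8,"z":-0.0,"yaw":-0.013},
{"x":33.7,"y":9.2,"z":-0.0,"yaw":-0.013},
{"x":33.6,"y":9.7,"z":-0.0,"yaw":-0.013},
{"x":33.5,"y":10.1,"z":-0.0,"yaw":-0.013},
{"x":33.3,"y":10.6,"z":-0.0,"yaw":-0.013},
{"x":33.2,"y":11.0,"z":-0.0,"yaw":-0.013},
{"x":33.0,"y":11.4,"z":-0.0,"yaw":-0.013},
{"x":32.9,"y":11.9,"z":-0.0,"yaw":-0.013},
{"x":32.7,"y":12.3,"z":-0.0,"yaw":-0.013},
{"x":32.6,"y":12.7,"z":-0.0,"yaw":-0.013},
```

View pics/w22.png

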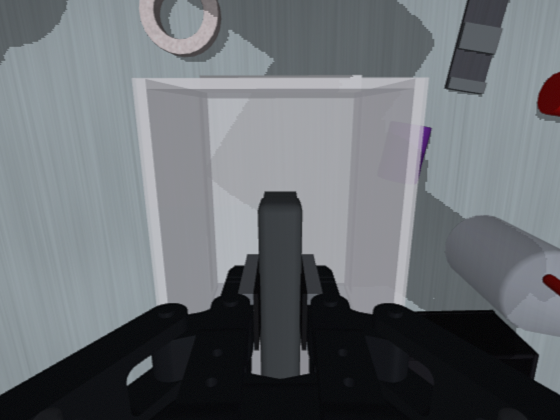

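View pics/s22.png

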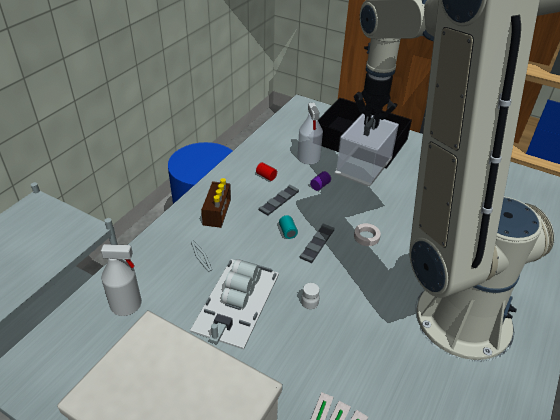

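The cover hangs level in the grip, handle at (281,285), and its underside is about 133 mm above the table. I carry it to the tray.

Call:
{"op": "move_arm", "data": {
  "commands": [
    {"x":15,"y":3,"z":0,"yaw":-0.007},
    {"x":34.4,"y":6.6,"z":0,"yaw":-0.013},
    {"x":34.3,"y":7,"z":0,"yaw":-0.013},
    {"x":34.2,"y":7.5,"z":0,"yaw":-0.013},
    {"x":34.1,"y":7.9,"z":0,"yaw":-0.013}
  ]
}}

```text
time_s: 47.3
position: [475.5, -163.8, 276.1]
orientation: [-180.0, -0.0, 92.0]
force: [0.1, 0.9, -4.5]
finger_gap: 0.172
```

Call:
{"op": "move_arm", "data": {
  "commands": [
    {"x":34,"y":8.4,"z":0,"yaw":-0.013},
    {"x":33.8,"y":8.8,"z":0,"yaw":-0.013},
    {"x":33.7,"y":9.2,"z":0,"yaw":-0.013},
    {"x":33.6,"y":9.7,"z":0,"yaw":-0.013},
    {"x":33.5,"y":10.1,"z":0,"yaw":-0.013}
  ]
}}

```text
time_s: 47.8
position: [511.3, 7.4, 276.2]
orientation: [-180.0, -0.0, 95.7]
force: [0.3, -0.8, -4.9]
finger_gap: 0.175
```

Call:
{"op": "move_arm", "data": {
  "commands": [
    {"x":33.3,"y":10.6,"z":0,"yaw":-0.013},
    {"x":33.2,"y":11,"z":0,"yaw":-0.013},
    {"x":33,"y":11.4,"z":0,"yaw":-0.013},
    {"x":32.9,"y":11.9,"z":0,"yaw":-0.013},
    {"x":32.7,"y":12.3,"z":0,"yaw":-0.013}
  ]
}}

```text
time_s: 48.3
position: [547.3, 178.3, 276.0]
orientation: [-179.9, -0.0, 99.5]
force: [1.0, -0.2, -4.4]
finger_gap: 0.173
```

Call:
{"op": "move_arm", "data": {
  "commands": [
    {"x":26,"y":8,"z":0,"yaw":-0.013},
    {"x":18,"y":5,"z":0,"yaw":-0.006},
    {"x":8,"y":2,"z":0,"yaw":0},
    {"x":0,"y":0,"z":0,"yaw":0},
    {"x":0,"y":0,"z":0,"yaw":0}
  ]
}}

```text
time_s: 48.8
position: [553.5, 229.1, 276.3]
orientation: [-180.0, 0.0, 100.5]
force: [-0.6, 0.6, -5.6]
finger_gap: 0.173
```

Call:
{"op": "move_arm", "data": {
  "commands": [
    {"x":0,"y":0,"z":0,"yaw":0},
    {"x":0,"y":0,"z":0,"yaw":0},
    {"x":0,"y":0,"z":0,"yaw":0},
    {"x":0,"y":0,"z":0,"yaw":0}
  ]
}}

```text
time_s: 49.2
position: [553.8, 229.6, 276.6]
orientation: [180.0, -0.0, 100.4]
force: [0.7, 0.3, -4.2]
finger_gap: 0.172
```

```bash
python3 -c "
from h import *
c=wr('w23.png');save('side','s23.png')
P=cloud(c); print(P[205,270:290:4])
plan((554.9,230.4,270,100.65))"
```

```text
[553.8 229.6 276.6] [179.99  -0.   100.45] 49.2 [22.4 15.7 94.  -0.  70.3 11.9]
[[543.49606645 264.98639185 299.89948145]
 [544.82897989 265.63822891 301.3869363 ]
 [         nan          nan          nan]
 [547.61736451 265.84302131 300.26168048]
 [548.89927381 266.46705328 301.68175179]]
from [553.8 229.8 276.6 100.5] rows 1
{"x":0.4,"y":1.2,"z":6.6,"yaw":-0.003},
```

View pics/w23.png

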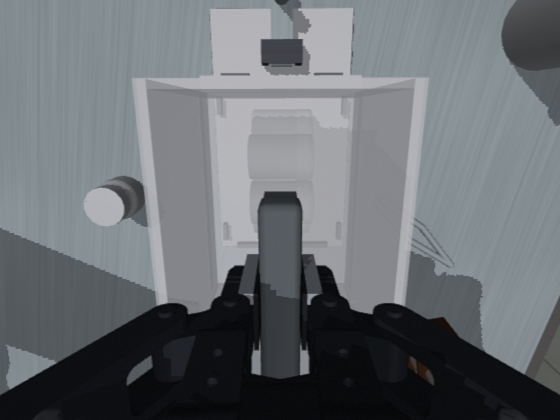

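The cover is in line with the tray. Its lip edge at (280,82) faces the bolt block (281,52), and the pyramid is inside the walls. I lower it in steps.

Call:
{"op": "move_arm", "data": {
  "commands": [
    {"x":0.5,"y":1,"z":15,"yaw":-0.003},
    {"x":0,"y":0,"z":25,"yaw":0},
    {"x":0,"y":0,"z":25,"yaw":0},
    {"x":0,"y":0,"z":25,"yaw":0},
    {"x":0,"y":0,"z":12,"yaw":0}
  ]
}}

```text
time_s: 49.8
position: [553.1, 230.1, 171.2]
orientation: [-179.8, 0.0, 100.7]
force: [0.0, -0.2, -4.6]
finger_gap: 0.173
```

Call:
{"op": "move_arm", "data": {
  "commands": [
    {"x":0,"y":0,"z":5,"yaw":0},
    {"x":0,"y":0,"z":0,"yaw":0},
    {"x":0,"y":0,"z":0,"yaw":0},
    {"x":0,"y":0,"z":0,"yaw":0},
    {"x":0,"y":0,"z":0,"yaw":0}
  ]
}}

```text
time_s: 50.3
position: [555.2, 230.9, 170.5]
orientation: [179.9, -0.0, 100.7]
force: [0.4, 0.0, -5.3]
finger_gap: 0.175
```

```bash
python3 -c "
from h import *
c=wr('w24.png');save('side','s24.png')
plan((554.9,230.4,150,100.65))
s=load('side')['img'];cv2.imwrite('pics/s24b.png',cv2.resize(s[190:360,150:350],None,fx=3.5,fy=3.5,interpolation=cv2.INTER_CUBIC))"
```

```text
[555.2 230.9 170.5] [ 1.7990e+02 -2.0000e-02  1.0066e+02] 50.3 [22.4 21.7 99.9  0.  58.3 11.8]
from [554.9 230.8 170.1 100.7] rows 1
{"x":-0.4,"y":-0.1,"z":20.1,"yaw":0.000},
```

View pics/w24.png

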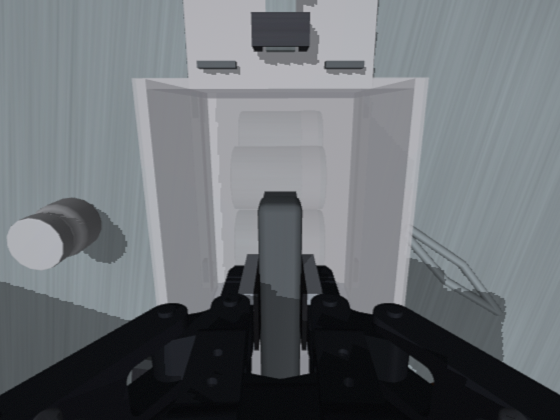

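View pics/s24b.png

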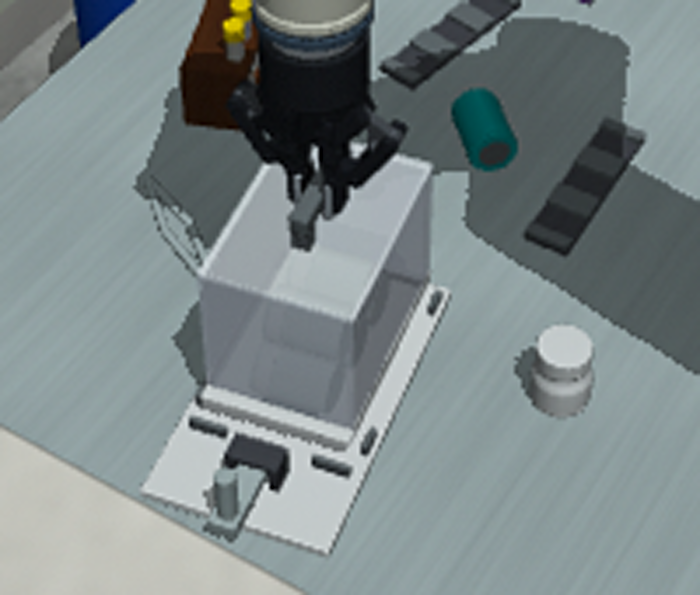

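The side view shows the lip facing the bolt and sitting inside the curbs. I lower the last 20 mm.

Call:
{"op": "move_arm", "data": {
  "commands": [
    {"x":-0.4,"y":0,"z":6,"yaw":0},
    {"x":0,"y":0,"z":6,"yaw":0},
    {"x":0,"y":0,"z":4,"yaw":0},
    {"x":0,"y":0,"z":0,"yaw":0},
    {"x":0,"y":0,"z":0,"yaw":0}
  ]
}}

```text
time_s: 50.9
position: [554.6, 230.2, 153.2]
orientation: [-180.0, 0.0, 100.7]
force: [0.6, 0.4, -3.8]
finger_gap: 0.175
```

Call:
{"op": "move_arm", "data": {
  "commands": [
    {"x":0,"y":0,"z":1,"yaw":0},
    {"x":0,"y":0,"z":1,"yaw":0},
    {"x":0,"y":0,"z":1,"yaw":0},
    {"x":0,"y":0,"z":0,"yaw":0},
    {"x":0,"y":0,"z":0,"yaw":0}
  ]
}}

```text
time_s: 51.4
position: [554.7, 230.3, 150.5]
orientation: [-180.0, 0.0, 100.7]
force: [-0.6, 0.0, -4.4]
finger_gap: 0.178
```

Call:
{"op": "move_arm", "data": {
  "commands": [
    {"x":0,"y":0,"z":0.7,"yaw":0},
    {"x":0,"y":0,"z":0.5,"yaw":0},
    {"x":0,"y":0,"z":0,"yaw":0},
    {"x":0,"y":0,"z":0,"yaw":0}
  ]
}}

```text
time_s: 51.8
position: [555.1, 230.4, 149.6]
orientation: [180.0, -0.0, 100.7]
force: [0.7, -1.1, -1.4]
finger_gap: 0.175
```

Call:
{"op": "move_arm", "data": {
  "commands": [
    {"x":0,"y":0,"z":0.4,"yaw":0},
    {"x":0,"y":0,"z":0,"yaw":0},
    {"x":0,"y":0,"z":0,"yaw":0}
  ]
}}

```text
time_s: 52.1
position: [555.3, 230.4, 149.5]
orientation: [179.9, -0.0, 100.7]
force: [0.6, -1.1, 4.5]
finger_gap: 0.172
```

Call:
{"op": "move_arm", "data": {
  "commands": [
    {"x":0,"y":0,"z":0,"yaw":0},
    {"x":0,"y":0,"z":0,"yaw":0},
    {"x":0,"y":0,"z":0,"yaw":0},
    {"x":0,"y":0,"z":0,"yaw":0}
  ],
  "gripper": 55
}}

```text
time_s: 52.5
position: [554.5, 230.3, 148.7]
orientation: [-180.0, 0.0, 100.7]
force: [0.4, -0.2, -1.1]
finger_gap: 0.644
```

Call:
{"op": "move_arm", "data": {
  "commands": [
    {"x":0,"y":0,"z":-10,"yaw":0},
    {"x":0,"y":0,"z":-25,"yaw":0},
    {"x":0,"y":0,"z":-40,"yaw":0},
    {"x":0,"y":0,"z":-45,"yaw":0},
    {"x":0,"y":0,"z":-20,"yaw":0}
  ]
}}

```text
time_s: 53.0
position: [556.1, 230.9, 294.1]
orientation: [179.7, -0.1, 100.7]
force: [0.5, -0.1, 0.4]
finger_gap: 0.648
```

Call:
{"op": "move_arm", "data": {
  "commands": [
    {"x":0,"y":0,"z":0,"yaw":0},
    {"x":0,"y":0,"z":0,"yaw":0},
    {"x":0,"y":0,"z":0,"yaw":0},
    {"x":0,"y":0,"z":0,"yaw":0}
  ]
}}

```text
time_s: 53.4
position: [554.0, 230.0, 287.5]
orientation: [-179.9, 0.0, 100.7]
force: [0.0, 0.2, -0.6]
finger_gap: 0.646
```

```bash
python3 -c "
from h import *
c=wr('w25.png');P=cloud(c)
Q=P.reshape(-1,3); Q=Q[np.isfinite(Q[:,0])]
m=(Q[:,2]>165)&(Q[:,2]<185)&(np.hypot(Q[:,0]-555,Q[:,1]-230)<50)
print(m.sum(),np.median(Q[m][:,2])); r=cv2.minAreaRect(Q[m][:,:2].astype(np.float32)); print(r); trayf(*r[0])
d=Q[(np.abs(Q[:,2]-141)<6)&(np.hypot(Q[:,0]-555,Q[:,1]-230)<110)]; A=np.c_[d[:,:2],np.ones(len(d))]; print(np.linalg.lstsq(A,d[:,2],rcond=None)[0], np.median(d[:,2]))
save('side','s25.png'); s=load('side')['img'];cv2.imwrite('pics/s25b.png',cv2.resize(s[190:360,150:350],None,fx=3.5,fy=3.5,interpolation=cv2.INTER_CUBIC))"
```

```text
[554.  230.  287.5] [-1.7986e+02  3.0000e-02  1.0066e+02] 53.4 [22.4 15.3 93.1  0.  71.7 11.7]
2066 174.45191750144986
((554.8070068359375, 230.079345703125), (15.721885681152344, 75.69511413574219), 11.215839385986328)
  tray frame -0.2 -0.3
[-1.76677191e-04  4.61604575e-04  1.40710317e+02] 140.7185315305274
```

View pics/w25.png

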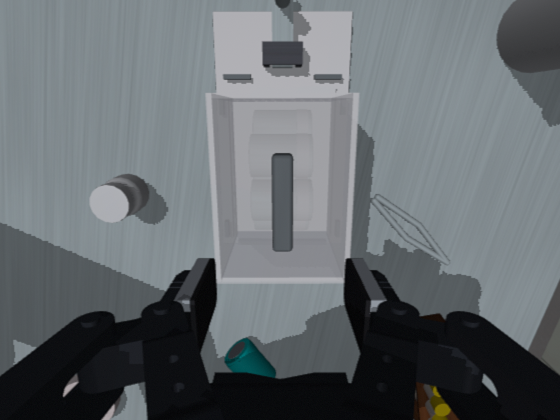

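View pics/s25b.png

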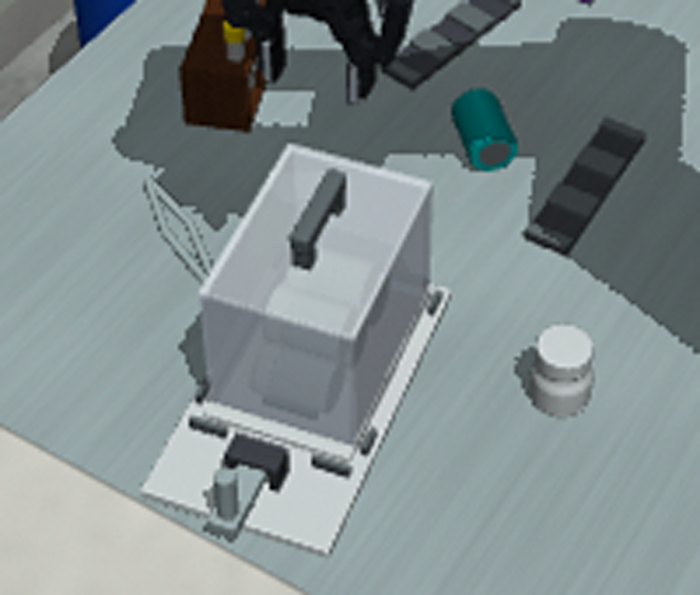

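The cover is flat. Its handle is within 0.3 mm of the tray centre, its top at z 140.7 has no tilt, and the lip is inside the curbs and facing the bolt. Next I locate the pin and check the space behind it.

```bash
python3 -c "
from h import *
t=save('top','t26.png');P=cloud(t)
Q=P.reshape(-1,3);Q=Q[np.isfinite(Q[:,0])]
for y0 in range(400,700,20):
  m=(Q[:,1]>y0)&(Q[:,1]<y0+20)&(Q[:,0]>380)&(Q[:,0]<640)&(Q[:,2]<400)
  if m.sum(): print(y0,m.sum(),Q[m][:,2].max().round(),np.median(Q[m][:,2]).round())
c=load('w25');P=cloud(c)
Q=P[:60].reshape(-1,3);Q=Q[np.isfinite(Q[:,0])]
m=(Q[:,2]>50)&(Q[:,2]<80)&(np.hypot(Q[:,0]-521,Q[:,1]-409)<40); print(m.sum(),Q[m].min(0),Q[m].max(0),Q[m].mean(0))
c=load('w2');P=cloud(c)
Q=P[:80].reshape(-1,3);Q=Q[np.isfinite(Q[:,0])]
m=(Q[:,2]>60)&(Q[:,2]<80)&(np.hypot(Q[:,0]-521,Q[:,1]-409)<40); print(m.sum(),Q[m].min(0),Q[m].max(0),Q[m].mean(0)); trayf(*Q[m].mean(0)[:2])
"
```

```text
520 30 3.0 0.0
540 2429 160.0 81.0
19 [519.26580699 394.45634272  50.14221572] [527.87991786 396.31293467  56.85328364] [523.91228896 395.22325717  53.54167684]
216 [514.94958977 394.83177391  60.57585588] [530.50475854 409.97849366  73.41589668] [522.91074828 401.66594934  70.82384568]
  tray frame 0.2 174.2
```

```bash
python3 -c "
from h import *
plan((522.8,402.3,200,100.65),cur=(554.5,230.2,288,100.66))"
```

```text
from [554.5 230.2 288.  100.7] rows 5
{"x":35.0,"y":0.1,"z":17.6,"yaw":0.000},
{"x":35.0,"y":0.1,"z":17.6,"yaw":0.000},
{"x":35.0,"y":0.1,"z":17.6,"yaw":0.000},
{"x":35.0,"y":0.1,"z":17.6,"yaw":0.000},
{"x":35.0,"y":0.1,"z":17.6,"yaw":0.000},
```

Call:
{"op": "move_arm", "data": {
  "commands": [
    {"x":25,"y":0,"z":0,"yaw":0},
    {"x":40,"y":0.2,"z":0,"yaw":0},
    {"x":45,"y":0.2,"z":0,"yaw":0},
    {"x":40,"y":0.2,"z":20,"yaw":0},
    {"x":25,"y":0,"z":30,"yaw":0}
  ]
}}

```text
time_s: 54.05
position: [523.2, 405.8, 239.8]
orientation: [179.8, -0.1, 100.7]
force: [-0.5, -0.6, -0.0]
finger_gap: 0.648
```

Call:
{"op": "move_arm", "data": {
  "commands": [
    {"x":0,"y":0,"z":40,"yaw":0},
    {"x":0,"y":0,"z":20,"yaw":0},
    {"x":0,"y":0,"z":0,"yaw":0},
    {"x":0,"y":0,"z":0,"yaw":0},
    {"x":0,"y":0,"z":0,"yaw":0}
  ]
}}

```text
time_s: 54.55
position: [523.9, 402.9, 180.6]
orientation: [179.9, -0.1, 100.6]
force: [-0.2, 0.5, -0.9]
finger_gap: 0.641
```

Call:
{"op": "move_arm", "data": {
  "commands": [
    {"x":0,"y":0,"z":0,"yaw":0},
    {"x":0,"y":0,"z":0,"yaw":0}
  ]
}}

```text
time_s: 54.75
position: [523.6, 402.7, 180.3]
orientation: [179.9, -0.1, 100.6]
force: [0.1, -0.3, -0.2]
finger_gap: 0.645
```

```bash
python3 -c "
from h import *
c=wr('w27.png');P=cloud(c)
Q=P.reshape(-1,3);Q=Q[np.isfinite(Q[:,0])]
m=(Q[:,2]>62)&(Q[:,2]<80)&(np.hypot(Q[:,0]-523,Q[:,1]-402)<25); print(m.sum(),Q[m].min(0),Q[m].max(0)); 
r=cv2.minEnclosingCircle(Q[m][:,:2].astype(np.float32)); print(r); trayf(*r[0]); plan((*r[0],35,100.66),vmax=1000)"
```

```text
[523.6 402.7 180.3] [ 1.7989e+02 -6.0000e-02  1.0064e+02] 54.75 [37.4 26.  91.7  0.  62.2 26.8]
383 [514.99499166 395.2915717   62.04548857] [530.47257071 410.6545073   73.396828  ]
((522.7570190429688, 402.8320617675781), 7.891790866851807)
  tray frame 0.3 175.4
from [523.4 402.5 180.  100.6] rows 1
{"x":0.4,"y":-0.6,"z":145.0,"yaw":-0.000},
```

View pics/w27.png

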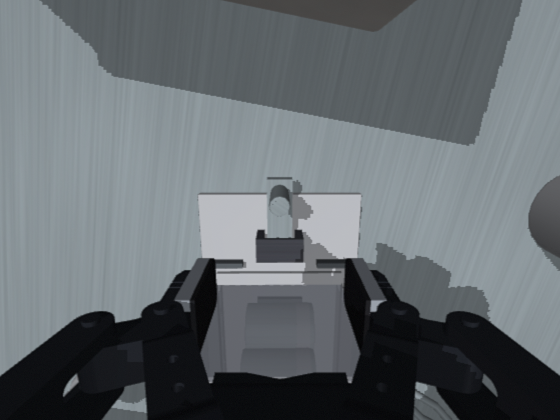

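The pin top is at (280,207), centred between the fingers, and nothing is near them. I go down around it.

Call:
{"op": "move_arm", "data": {
  "commands": [
    {"x":0.3,"y":-0.5,"z":35,"yaw":0},
    {"x":0,"y":0,"z":45,"yaw":0},
    {"x":0,"y":0,"z":35,"yaw":0},
    {"x":0,"y":0,"z":20,"yaw":0},
    {"x":0,"y":0,"z":8,"yaw":0}
  ]
}}

```text
time_s: 55.3
position: [521.4, 401.7, 33.8]
orientation: [-179.8, 0.1, 100.6]
force: [-0.2, 0.0, -0.1]
finger_gap: 0.642
```

Call:
{"op": "move_arm", "data": {
  "commands": [
    {"x":0,"y":0,"z":0,"yaw":0},
    {"x":0,"y":0,"z":0,"yaw":0},
    {"x":0,"y":0,"z":0,"yaw":0},
    {"x":0,"y":0,"z":0,"yaw":0}
  ]
}}

```text
time_s: 55.7
position: [523.1, 403.1, 37.3]
orientation: [179.9, -0.1, 100.7]
force: [0.1, -0.0, -0.1]
finger_gap: 0.645
```

Call:
{"op": "move_arm", "data": {
  "commands": [
    {"x":0,"y":0,"z":0,"yaw":0},
    {"x":0,"y":0,"z":0,"yaw":0},
    {"x":0,"y":0,"z":0,"yaw":0},
    {"x":0,"y":0,"z":0,"yaw":0},
    {"x":0,"y":0,"z":0,"yaw":0}
  ],
  "gripper": 8
}}

```text
time_s: 56.2
position: [523.3, 402.9, 36.4]
orientation: [179.9, -0.0, 100.7]
force: [3.2, 0.5, 2.4]
finger_gap: 0.169
```

Call:
{"op": "move_arm", "data": {
  "commands": [
    {"x":-4,"y":0,"z":0,"yaw":0},
    {"x":-7,"y":0,"z":0,"yaw":0},
    {"x":-7,"y":0,"z":0,"yaw":0},
    {"x":-5,"y":0,"z":0,"yaw":0},
    {"x":0,"y":0,"z":0,"yaw":0}
  ]
}}

```text
time_s: 56.7
position: [527.7, 379.2, 36.3]
orientation: [179.9, -0.0, 100.6]
force: [5.2, -1.0, 3.8]
finger_gap: 0.168
```

Call:
{"op": "move_arm", "data": {
  "commands": [
    {"x":-2,"y":0,"z":0,"yaw":0},
    {"x":-1,"y":0,"z":0,"yaw":0},
    {"x":0,"y":0,"z":0,"yaw":0},
    {"x":0,"y":0,"z":0,"yaw":0}
  ]
}}

```text
time_s: 57.1
position: [528.1, 377.0, 36.4]
orientation: [179.9, -0.0, 100.6]
force: [4.8, 0.3, 4.0]
finger_gap: 0.165
```

Call:
{"op": "move_arm", "data": {
  "commands": [
    {"x":-1,"y":0,"z":0,"yaw":0},
    {"x":-1,"y":0,"z":0,"yaw":0},
    {"x":0,"y":0,"z":0,"yaw":0},
    {"x":0,"y":0,"z":0,"yaw":0}
  ]
}}

```text
time_s: 57.5
position: [528.5, 375.2, 36.4]
orientation: [179.9, -0.0, 100.6]
force: [5.0, 1.0, 3.5]
finger_gap: 0.171
```

Call:
{"op": "move_arm", "data": {
  "commands": [
    {"x":-1,"y":0,"z":0,"yaw":0},
    {"x":0,"y":0,"z":0,"yaw":0},
    {"x":0,"y":0,"z":0,"yaw":0}
  ]
}}

```text
time_s: 57.8
position: [528.5, 374.9, 36.4]
orientation: [179.9, -0.1, 100.6]
force: [3.4, 6.2, 2.0]
finger_gap: 0.171
```

Call:
{"op": "move_arm", "data": {
  "commands": [
    {"x":-1,"y":0,"z":0,"yaw":0},
    {"x":0,"y":0,"z":0,"yaw":0},
    {"x":0,"y":0,"z":0,"yaw":0}
  ]
}}

```text
time_s: 58.1
position: [528.6, 374.9, 36.4]
orientation: [179.9, -0.2, 100.6]
force: [1.9, 10.5, 0.9]
finger_gap: 0.17
```

The bolt is against its stop: the position no longer changes while the force rises to 10 N, and the pin is at tray y≈147. I release it.

Call:
{"op": "move_arm", "data": {
  "commands": [
    {"x":0,"y":0,"z":0,"yaw":0},
    {"x":0,"y":0,"z":0,"yaw":0},
    {"x":0,"y":0,"z":0,"yaw":0},
    {"x":0,"y":0,"z":0,"yaw":0}
  ],
  "gripper": 55
}}

```text
time_s: 58.5
position: [527.4, 372.5, 35.5]
orientation: [-179.9, 0.0, 100.7]
force: [-0.6, 0.6, -0.7]
finger_gap: 0.639
```

Call:
{"op": "move_arm", "data": {
  "commands": [
    {"x":0,"y":0,"z":-10,"yaw":0},
    {"x":0,"y":0,"z":-25,"yaw":0},
    {"x":0,"y":0,"z":-40,"yaw":0},
    {"x":0,"y":0,"z":-45,"yaw":0},
    {"x":0,"y":0,"z":-45,"yaw":0}
  ]
}}

```text
time_s: 59.0
position: [527.6, 372.7, 203.1]
orientation: [-180.0, 0.0, 100.7]
force: [0.5, 0.1, -0.4]
finger_gap: 0.647
```

Call:
{"op": "move_arm", "data": {
  "commands": [
    {"x":0,"y":0,"z":-45,"yaw":0},
    {"x":0,"y":0,"z":-40,"yaw":0},
    {"x":0,"y":0,"z":-20,"yaw":0},
    {"x":0,"y":0,"z":0,"yaw":0},
    {"x":0,"y":0,"z":0,"yaw":0}
  ]
}}

```text
time_s: 59.5
position: [527.7, 372.9, 306.0]
orientation: [180.0, -0.0, 100.7]
force: [0.1, -0.3, -0.4]
finger_gap: 0.644
```

Call:
{"op": "move_arm", "data": {
  "commands": [
    {"x":0,"y":0,"z":0,"yaw":0},
    {"x":0,"y":0,"z":0,"yaw":0},
    {"x":0,"y":0,"z":0,"yaw":0}
  ]
}}

```text
time_s: 59.8
position: [527.6, 372.9, 304.6]
orientation: [-179.9, 0.0, 100.7]
force: [0.9, 1.3, 0.1]
finger_gap: 0.644
```

```bash
python3 -c "
from h import *
c=wr('w28.png');P=cloud(c)
Q=P.reshape(-1,3);Q=Q[np.isfinite(Q[:,0])]
m=(Q[:,2]>64)&(Q[:,2]<80)&(np.hypot(Q[:,0]-528,Q[:,1]-375)<25); r=cv2.minEnclosingCircle(Q[m][:,:2].astype(np.float32)); print(r); trayf(*r[0])
m=(Q[:,2]>165)&(Q[:,2]<185)&(np.hypot(Q[:,0]-555,Q[:,1]-230)<50); r=cv2.minAreaRect(Q[m][:,:2].astype(np.float32)); print(r,np.median(Q[m][:,2])); trayf(*r[0])
save('side','s28.png'); s=load('side')['img'];cv2.imwrite('pics/s28b.png',cv2.resize(s[190:360,150:350],None,fx=3.5,fy=3.5,interpolation=cv2.INTER_CUBIC))"
```

```text
[527.6 372.9 304.6] [-1.7989e+02  5.0000e-02  1.0066e+02] 59.8 [35.1 18.9 86.   0.  75.2 24.5]
((527.748046875, 374.9874267578125), 7.797389507293701)
  tray frame 0.0 147.1
((553.3641967773438, 235.9045867919922), (15.447874069213867, 64.92212677001953), 10.865045547485352) 174.3384416495615
  tray frame -0.5 5.7
```

View pics/w28.png

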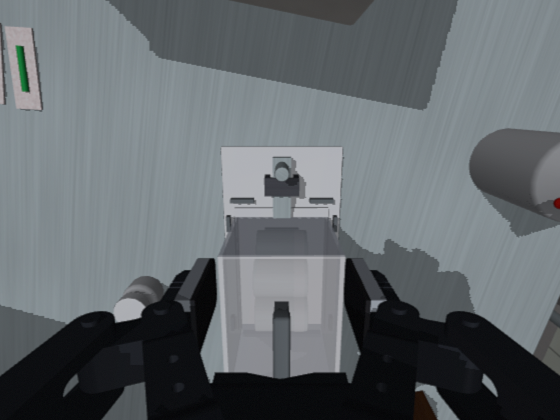

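View pics/s28b.png

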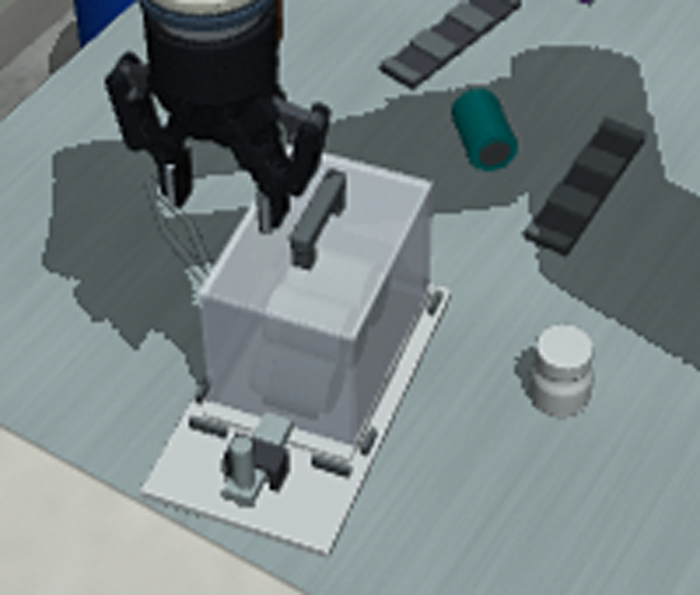

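View pics/s28.png

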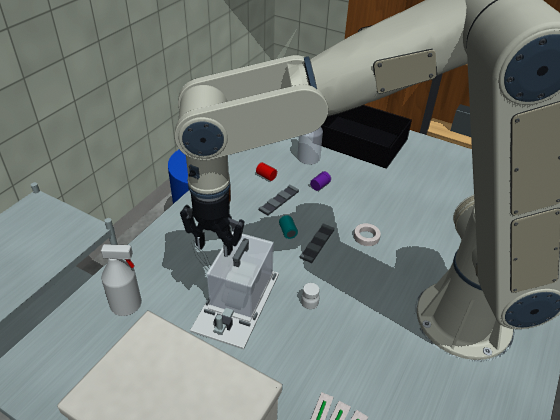

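The pin is at tray y = 147.1 mm, so the bolt is home. Its tip lies over the lip at (283,207), the cover hasn't moved and the gripper is clear.

```bash
python3 -c "
from h import *
print(ctrl.hand_in()); print(ctrl.read_state()['time_s'])"
```

```text
the job is handed in; nothing more can be done
None
the job is handed in; nothing more can be done
```

The job is done and handed in at about 60 s of the 208 s allowed. Five canisters were present. Three lie in the grooves and two are saddled on top, the cover is over them, and the bolt is pushed home over its lip.

**Last checks:**
- **Canisters:** the top two measured y = -23.0 and +23.2 mm in the tray frame. When last measured, the bottom three were at y = -46.0, 0.0 and +46.3 mm. All were within about 1.1 mm of centre end to end and within about 0.7° of straight. These were measured before the cover went on; afterwards I only saw them through it, and nothing had visibly shifted.
- **Cover:** right after it was set down, the handle was within 0.3 mm of the tray centre and the top was level at z ≈ 141 mm. The foot lip is on the bolt side, inside the curbs.
- **Bolt:** pin at tray y = 147.1 mm, where home is 147. It stopped moving while the push force rose to about 10 N.
- **Other objects:** I moved nothing else on the table, and the side view shows nothing out of place. I did not re-measure those objects.

**Disagreement:** the final wrist reading put the handle at y = +5.7 mm, but the gripper hid one end of it (65 of 76 mm seen). The visible end was where it should be, so I take the cover as unmoved.

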